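# Shut and lock the fastener cabinet, holding the key turned

## Robot

A 6-joint arm with a two-finger parallel gripper is mounted at the origin on the work surface. World frame = base frame: x ahead of the robot, y to its left, z up, the work surface at z = 0. Lengths are in m, angles in degrees, forces in N, time in s.
With the tool pointing down it reaches from about 0.35 to 0.875 m from the base axis. Payload 4.2 kg.
Tool frame: the origin (TCP) lies between the finger pads; the fingertips stand 17 mm ahead of it and the grasp point (between the pads) lies 2 mm behind it; z points along the fingers, y is the direction in which the jaws open and shut (so a half turn about z gives the same grasp; the last joint's range is limited). The gripper opens to 87 mm and grips with 3 to 60 N. Pads are 19 mm wide; open, the fingers measure 117 mm over their backs; the gripper's body (75 mm by 190 mm) begins 51 mm behind the grasp point.
Start: joints at [84.202, 22.042, 0.453, 0, -68.411, -14.817], TCP at [0.22, 0.585, 0.219] pointing down, gripper open.
Joint ranges: [-179.83, 179.83], [-69.29, 118.12], [-61.27, 80.66], [-181.25, 117.63], [-171.15, -9.14], [-177.46, 177.46]. Speed limits (degrees/s): [159.86, 159.86, 180, 180, 180, 180].

## Interface

Orientations are given as a 3x3 rotation matrix whose columns are the frame's x, y, z axes.
In Python, from station import r gives the robot as it stands.
- The arm moves only by the shell command python3 -m creep 'ROWS'. ROWS is JSON, a list of rows, each a list of 7 numbers: the opening, from 0 (shut) to 1 (fully open), then the shift along the tool's x, y, z scaled (see below), then the turn, a rotation vector about the tool's x, y, z scaled (see below). A call has 1 to 5 rows; each row is the pose to reach, as a shift and turn from the pose measured when the call began, along the tool's axes at that moment, turning the shorter way round; what a row does not reach only later rows make up. The controller multiplies each number of a shift by 300 mm and each number of a turn by 180 degrees. A row lasts 1/12 s, in which the tool goes at most 41.7 mm and 7.16 degrees, less where a joint would pass 70% of its speed; a pose out of reach is approached as far as the arm can. A call with a number of a shift or a turn outside -1 to 1 is refused whole. A call with a gripper value outside its range is refused whole. The fingers move at their own pace and stop on an object; the grip force is fixed at half the most. Time passes only in rows, so rows that repeat a pose let the fingers close. It gives the time, the measured TCP pose, the force and the opening at its end, in the units of the state.
- r.sense(): the state, without advancing time (a new reading comes with each control period).
- r.capture(name): name is "scene" or "top"; returns the picture (384x512x3 uint8, blue, green, red); there is no depth.
- r.camera_model(name): a dict with "mtx" (3x3 intrinsics, pixels), "R" (3x3) and "t" (3): a world point X has camera coordinates R X + t. Camera axes: x right, y down, z forward; pixel columns grow to the right and rows downward; lengths in m; the calibration is good to about 2 mm. A picture is of the moment at which its call begins. camera_model takes no time and is no camera call.
- r.finish_job(): hands the job in, once; it reports no verdict.
Trained networks look in the newest picture that a camera, given by its name, has taken for a name from the list of things; names that differ only in an ending like _2 or _b are one class to them, and where a whole thing is asked for, a point or a joint stands for the part that bears it (a point fixed in the world has none). Each returns a list of dicts, best first, with "score" (0 to 1); they miss things now and then, are a little off and sometimes report something else, mostly with a low value. They report only what shows in the picture. A call takes as long as a camera call. They do not tell look-alikes from the thing itself.
- r.recognise(camera, target): "rect" ([left, top, right, bottom] as shares, 0 to 1, of the picture: columns of its width, rows of its height, round what is visible of it).
- r.outline_of(camera, target): "pixels" (384x512 bool, what is visible of it) and "rect" ([left, top, right, bottom] as shares, 0 to 1, of the picture: columns of its width, rows of its height, round what is visible of it).
The state is a dict: "time_s": time; "joints": joint angles; "joint_velocities": joint speeds; "effort": joint torques, N m; "tcp_pos": TCP position; "ee_rot": TCP orientation; "wrist_force": force on the tool from outside, world axes, zero at the start; "moment": the same for the moment, N m; "gripper_width": opening from 0.0 (shut) to 1.0 (fully open).
Only numpy, scipy, OpenCV 4.12 (cv2) and the standard library are available. Lean on these libraries where they do the work, as an engineer would, in place of code of your own. Each camera call takes 0.05 s, during which the arm holds its last target.

## Task

First push the red cabinet's hinged flap up until it is shut; then take the square-headed key from the key stand, work it past the sticky pins until it is fully home in the lock on top of the cabinet, and turn it a quarter turn clockwise, right to the stop. The lock springs back, so finish while still gripping the key and holding it turned; leave the round-headed key in the stand and everything else where it is.

Things in the scene. Friction and masses are not known exactly. Their poses are not given: they have to be found in the camera images.
- cabinet: Fixed red steel parts cabinet, 200 (x) x 320 (y) x 160 mm high; origin: centre of its underside; its own -x side is the front, closed by a flap hinged along the bottom; z up. The lock stands on its top, 45 mm in front of the middle.
- flap (a joint): Flap of the cabinet, angle in rad: 0 = shut (upright), grows as it tips down and out to the front, 1.2 at most. It is stiff and stays where it is left (about 3 to 6 N at its free edge push it up). Follow its arc, lifting while pushing: a level push on the tilted flap's edge can jam by friction.
- flap_hinge (a point): Middle of the flap's hinge line, on the mid-plane of the flap, 21 mm above the table. Axes as the flap's: z runs up the flap from hinge to free edge, -x is its outer face.
- flap_edge (a point): Middle of the flap's free (upper) edge, 136 mm from the hinge line; the flap is a flat red sheet 10 mm thick and 316 mm wide with no handle, only a thin dark grip strip on the outside.
- lock (a joint): Turn of the lock's plug in rad: 0 = rest, where the key goes in or out; grows clockwise seen from above; stop at 1.571 (a quarter turn). A weak spring turns it back to 0 when let go (0.06 N m in all at the quarter turn).
- keyway (a point): Centre of the keyway's mouth in the brass face of the lock's plug, 10 mm above the cabinet's top. z is up, along the lock's axis. Slot 15.2 mm along this frame's x, 5.2 mm along y, 46 mm deep; the frame turns with the plug, and at joint lock 0 its x is the cabinet's x. An aluminium collar round it, 50 mm across with a 27 mm opening, stands 1.5 mm above the face.
- key_head (a point): Centre of the head of the lock's key: SQUARE black head 36 (x) x 10 (y, gripped across this) x 34 mm high, FLAT blade. It stands upright, blade down, in a slot of the key stand; its z points up. Below the head a steel shoulder 22 x 8 x 12 mm high, its underside 29 mm below this point; it rests on the stand's top, and on the lock's face when the key is fully in. About 60 g.
- key_tip (a point): Tip of that key's blade, 69 mm below the centre of its head. Blade 14 (x) x 4 (y) x 40 mm long, the last 7 mm tapered to 4 x 1.4 mm; fits either way round. Two sticky sprung pins reach 4 mm into the keyway at its ends, 13 and 25 mm down: the tip pushes them aside with about 8 to 20 N downwards; rocking the key a little about its axis helps.
- spare_head (a point): Centre of the head of another lock's key, in the other slot of the stand: smaller ROUND black head 26 mm across and 10 mm thick, round 6 mm shank that does not fit this lock. Leave it in the stand.
- stand: Fixed wooden key stand, 150 (x) x 70 (y) x 55 mm high; origin: centre of its underside. Its two slots lie 38 mm to either side of the centre along its x; either key may be in either one. The keys stand loosely in the slots, thin side along the stand's y.
- bolt_bin: open blue plastic bin of bolts, 140 x 100 x 70 mm high; origin: on its underside. A bystander: leave it alone.
- screw_bin: open blue plastic bin of bolts, 140 x 100 x 70 mm high; origin: on its underside. A bystander: leave it alone.
- nut: large loose steel hexagon nut, 36 mm across, 19 mm high; origin: on its underside. A bystander: leave it alone.
- wrench: steel wrench lying flat, about 180 mm long; origin: on its underside. A bystander: leave it alone.
- driver: screwdriver lying flat; origin: on its underside. A bystander: leave it alone.
- carton: small cardboard box, 100 x 80 x 70 mm high; origin: on its underside. A bystander: leave it alone.
- tape_roll: grey roll of tape lying flat, 72 mm across, 25 mm high; origin: on its underside. A bystander: leave it alone.
- can: standing can, 56 mm across, 150 mm high; origin: on its underside. A bystander: leave it alone.
Mind the look-alikes: they are no part of the job. Leave any orange look-alike of the part that bears key_head alone.

How it is judged:
By the outcome, as a careful person would: the job done as asked, in the order asked, and still so for the second after the job is handed in, while the arm keeps its last pose, push and grip.
It also fails if it takes over 72 s, if anything falls off the work surface, if the arm or the gripper's body presses on something with over 40 N, if the wrist force passes 120 N, or if a joint passes its speed limit or range.

## Working session

There is one attempt and no reset: what is moved stays moved. The work goes in short steps, Python scripts to look and compute and a shell command to move; the robot and the scene stay as the last step left them, time stands still between calls to the robot, and variables do not carry over. Pictures are saved under pics/ and viewed, and the job is handed in when it is done.

```bash
ls; mkdir -p pics
python3 - <<'E'
from station import r
import cv2,json
print(r.sense())
for n in("scene","top"):
    im=r.capture(n); cv2.imwrite(f"pics/{n}0.png",im)
    print(n,r.camera_model(n))
E
```

```text
pics
{'time_s': 0.0, 'joints': array([ 8.42024938e+01,  2.20921630e+01,  3.78182544e-01, -2.75721450e-02,
       -6.84098883e+01, -1.48142883e+01]), 'joint_velocities': array([ 0.05473313,  0.04529985, -0.09084245,  0.01016201, -0.00264323,
        0.13031543]), 'effort': array([ 3.80142808e-05, -3.90664673e+01,  1.87405086e+01,  4.22010407e+00,
        1.10142879e-02, -1.90279297e-04]), 'tcp_pos': array([0.21981921, 0.58441426, 0.2182376 ]), 'ee_rot': array([[ 9.35924607e-01, -3.52199786e-01, -6.63550841e-04],
       [-3.52200390e-01, -9.35922246e-01, -2.10561896e-03],
       [ 1.20566554e-04,  2.20440347e-03, -9.99997563e-01]]), 'wrist_force': array([ 0.70913954, -0.43492225,  0.91214793]), 'moment': array([0.02892325, 0.00125211, 0.03719454]), 'gripper_width': 1.0044092970194187}
scene {'mtx': array([[395.67853608,   0.        , 249.59829208],
       [  0.        , 395.67853608, 187.9361401 ],
       [  0.        ,   0.        ,   1.        ]]), 'R': array([[ 0.17126945,  0.98520962,  0.00536468],
       [ 0.82111332, -0.13972948, -0.55339732],
       [-0.54446276,  0.09918506, -0.83290013]]), 't': array([-0.12389916, -0.32980381,  1.52538918])}
top {'mtx': array([[393.07601478,   0.        , 256.78447335],
       [  0.        , 393.07601478, 186.09268095],
       [  0.        ,   0.        ,   1.        ]]), 'R': array([[ 0.01502646, -0.99978242, -0.01446808],
       [-0.98392561, -0.01220993, -0.17816094],
       [ 0.17794552,  0.01691265, -0.98389499]]), 't': array([0.03218765, 0.51503276, 1.13283593])}
```

View pics/scene0.png

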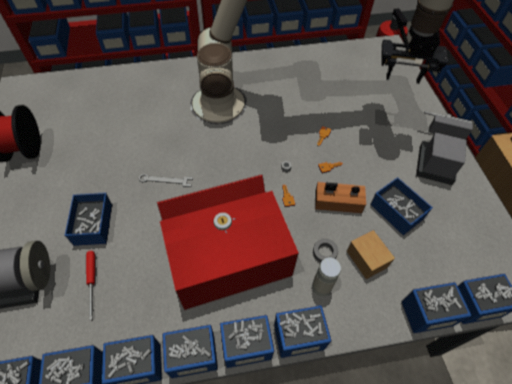

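View pics/top0.png

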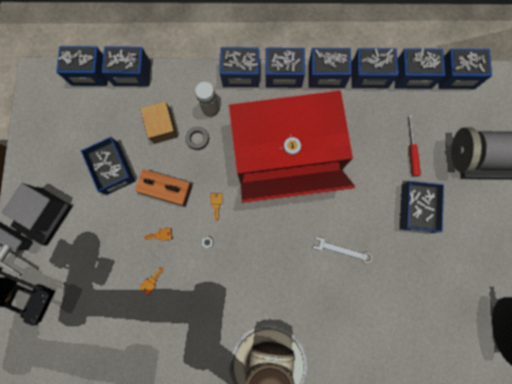

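The scene camera shows the cabinet at about (228,240) and its lock at (222,220). The stand is at (340,196), with two black heads at (332,187) and (355,190). Three orange look-alike keys lie on the table at (324,135), (330,167) and (288,195). In the top picture the lock is at (292,145), the stand at (163,187), and the flap is half open towards the robot.

Run:
```python
from station import r
import cv2,numpy as np
for n,c in(("scene",(300,165,380,225)),("top",(125,160,205,220))):
    im=r.capture(n)
    x0,y0,x1,y1=c
    cv2.imwrite(f"pics/{n}_stand.png",cv2.resize(im[y0:y1,x0:x1],None,fx=8,fy=8,interpolation=cv2.INTER_CUBIC))
    c2=(145,165,305,285+0) if n=="scene" else (215,85,375,205)
    x0,y0,x1,y1=c2
    cv2.imwrite(f"pics/{n}_cab.png",cv2.resize(im[y0:y1,x0:x1],None,fx=5,fy=5,interpolation=cv2.INTER_CUBIC))
    for t in("key_head","spare_head","stand","flap","cabinet","keyway","lock"):
        for d in r.outline_of(n,t)[:4]:
            m=d["pixels"]; ys,xs=np.nonzero(m)
            if len(xs): print(n,t,round(d["score"],2),np.round(np.array(d["rect"])*[512,384,512,384],1),xs.mean().round(1),ys.mean().round(1),len(xs))
print(r.sense()["time_s"])
```

```text
scene key_head 0.59 [317.  163.2 342.5 173.2] 327.9 165.9 159
scene key_head 0.58 [282.5 182.7 297.2 204.8] 286.8 196.4 158
scene key_head 0.56 [317.1 127.8 331.9 145.9] 323.3 133.7 144
scene key_head 0.2 [214.2 214.  230.1 224.9] 222.0 219.6 92
scene spare_head 0.58 [347.9 182.4 361.9 193.7] 354.4 190.0 76
scene flap 0.72 [157.5 174.3 263.8 220.8] 210.2 196.5 2089
scene cabinet 0.9 [155.1 174.1 300.5 309.3] 225.4 240.3 13108
scene keyway 0.52 [219.3 213.8 231.  222.4] 222.2 219.4 67
scene lock 0.63 [216.9 216.5 228.2 226.7] 221.9 219.8 88
top key_head 0.49 [142.7 267.3 162.1 294.8] 150.2 282.1 269
top key_head 0.47 [206.5 193.4 221.6 221.2] 214.8 203.0 206
top key_head 0.41 [167.8 183.4 175.8 190.8] 171.3 188.5 63
top stand 0.7 [136.1 167.1 191.7 206.7] 163.2 187.9 1210
top flap 0.98 [240.8 172.5 353.9 203.3] 294.7 186.2 2198
top flap 0.53 [168.  184.8 178.6 195.2] 171.8 188.6 55
top cabinet 0.56 [227.6  88.9 354.2 204.6] 290.8 145.9 11207
top keyway 0.64 [315.2 237.3 367.6 262.6] 339.2 249.6 404
top keyway 0.57 [288.5 139.1 299.9 150.4] 291.8 145.4 81
top lock 0.46 [287.3 143.1 297.6 149.5] 291.8 145.5 82
0.9
```

View pics/scene_stand.png

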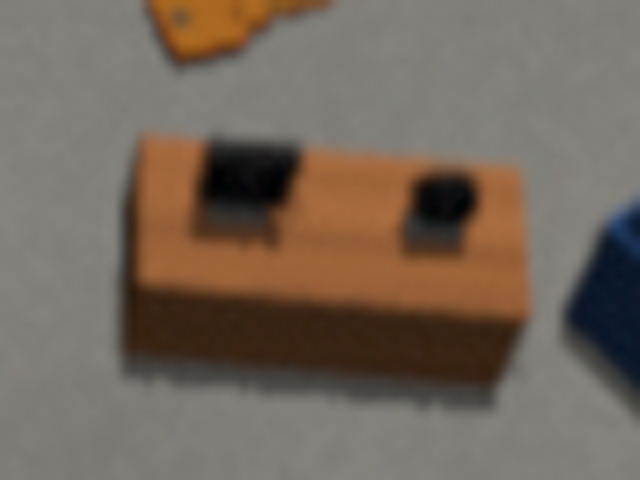

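View pics/top_stand.png

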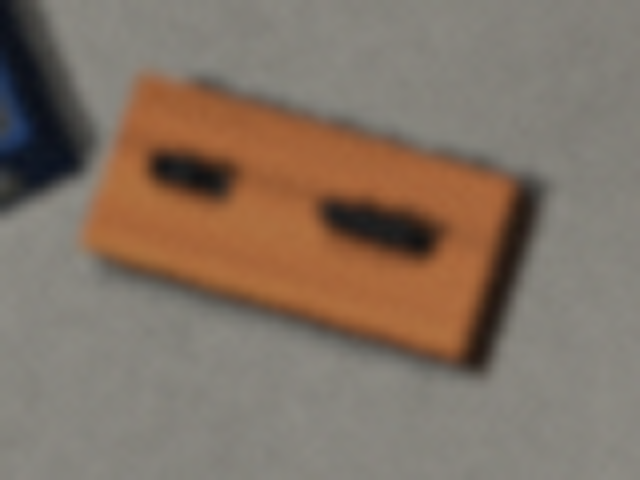

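View pics/scene_cab.png

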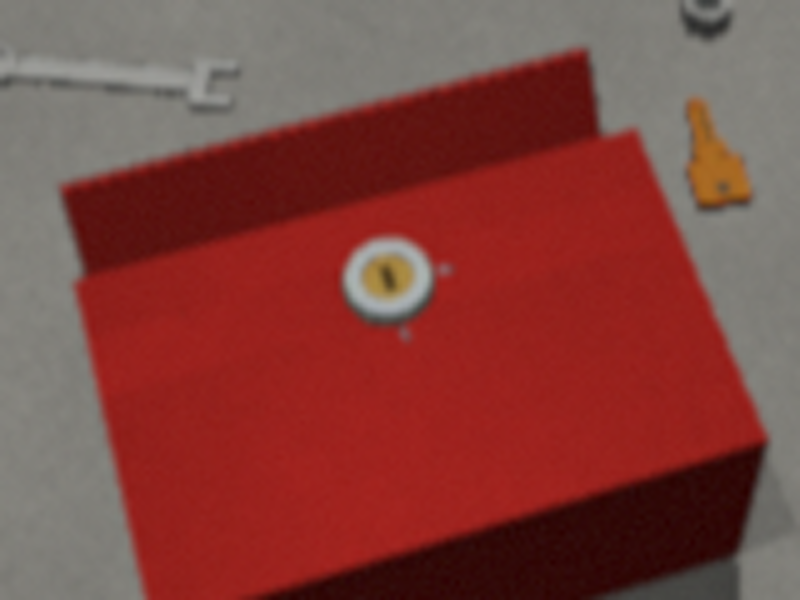

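View pics/top_cab.png

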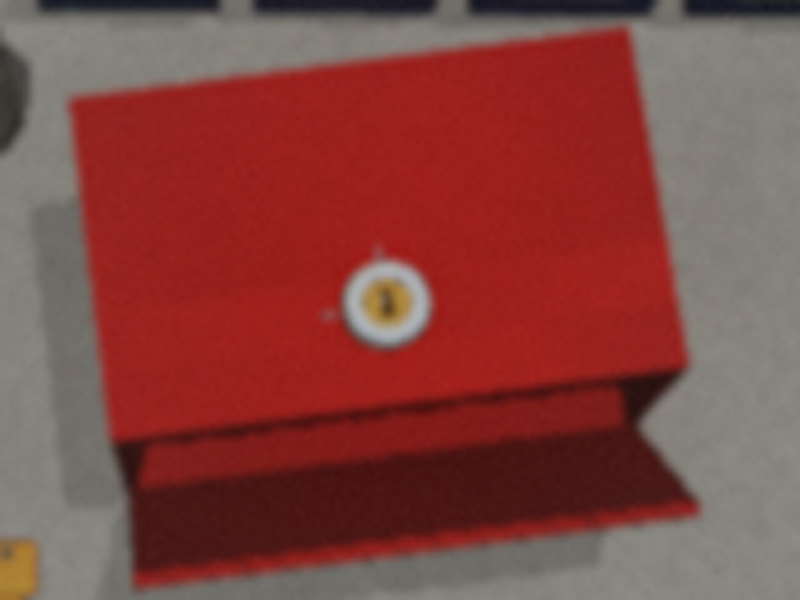

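```bash
cat > h.py <<'E'
from station import r
import numpy as np, cv2
from scipy.optimize import least_squares
from scipy.spatial.transform import Rotation as Ro
C={n:r.camera_model(n) for n in("scene","top")}
def proj(n,X):
    c=C[n];p=(c["R"]@np.atleast_2d(X).T).T+c["t"];q=(c["mtx"]@p.T).T;return q[:,:2]/q[:,2:]
def tri(obs):
    f=lambda X:np.concatenate([proj(n,X)[0]-u for n,u in obs])
    s=least_squares(f,[.5,0,.1]);return s.x,s.fun
def atz(n,uv,z):
    f=lambda X:proj(n,[X[0],X[1],z])[0]-uv
    return least_squares(f,[.5,0]).x
def move(P,R):
    """shift & turn numbers for target TCP pose from now"""
    s=r.sense();A=s["ee_rot"];d=A.T@(np.array(P)-s["tcp_pos"]);w=Ro.from_matrix(A.T@R).as_rotvec(degrees=True)
    print("shift/300",np.round(d/.3,4),"turn/180",np.round(w/180,4),"mm",np.round(d*1e3,1),"deg",np.round(w,2))
E
python3 - <<'E'
from h import *
obsc={"top":[((-.1*-1,.16),(229.4,105)),((.1,-.16),(341,90.6)),((-.1,-.16),(352.6,158)),((-.1,.16),(238,173))],
"scene":[((-.1,-.16),(160.6,221.6)),((-.1,.16),(272.2,191)),((.1,.16),(298.2,253))]}
fe={"top":[(.158,(242,200.8)),(-.158,(354.6,186.6))],"scene":[(-.158,(157.4,202.4)),(.158,(262.4,175))]}
lk={"top":(292.4,145.6),"scene":(222.6,220.6)}
def f(p):
    x,y,a,hx,th=p;c,s=np.cos(a),np.sin(a)
    T=lambda q:np.array([x+c*q[0]-s*q[1],y+s*q[0]+c*q[1],q[2]])
    e=[]
    for n in obsc:
        for (u,uv) in obsc[n]: e.append(proj(n,T((*u,.16)))[0]-uv)
        e.append(proj(n,T((-.045,0,.1715)))[0]-lk[n])
        for (v,uv) in fe[n]: e.append(proj(n,T((hx-.136*np.sin(th),v,.021+.136*np.cos(th))))[0]-uv)
    return np.concatenate(e)
s=least_squares(f,[.6,-.05,0,-.1,.5],loss="soft_l1")
print(s.x,np.degrees(s.x[2]),np.degrees(s.x[4]));print(f(s.x).reshape(-1,2).round(1))
print("lock",tri([("top",lk["top"]),("scene",lk["scene"])]))
print("key",tri([("top",(172.7,188.3)),("scene",(331.3,186.9))]))
# head ends at top z .101
print(atz("top",(125+320/8,160+207/8),.101),atz("top",(125+438/8,160+240/8),.101))
# stand corners top
for u in((148,75),(522,180),(468,362),(85,248)): print("st",atz("top",(125+u[0]/8,160+u[1]/8),.055))
for u in((140,137),(522,165),(528,318),(138,288)): print("st sc",atz("scene",(300+u[0]/8,165+u[1]/8),.055))
E
```

```text
[ 0.65296444 -0.05067443  0.13705287 -0.09598999  0.62288119] 7.852550750500888 35.688463272081165
[[-1.2 -1.7]
 [-0.3 -1. ]
 [-0.2 -0.2]
 [-1.9 -0.9]
 [-0.5 -1.1]
 [-1.4 -0.1]
 [-0.7  0.1]
 [-2.4 -1.6]
 [-0.9 -1.2]
 [-0.8 -0.5]
 [-1.3 -1.3]
 [-1.4  0. ]
 [-0.7  0.1]]
lock (array([ 0.60794549, -0.05625014,  0.16309735]), array([-0.95320556, -0.10805326, -0.92937154,  0.02512008]))
key (array([0.50012106, 0.28882112, 0.07762512]), array([-1.4026283 , -0.29562233, -1.49148727,  0.23570102]))
[0.50204947 0.30170482] [0.49058189 0.2586565 ]
st [0.55996946 0.38135295]
st [0.52145114 0.23825867]
st [0.45268487 0.25518773]
st [0.49362952 0.40055866]
st sc [0.46117744 0.26382958]
st sc [0.49943487 0.40895267]
st sc [0.56730746 0.3878971 ]
st sc [0.52920068 0.24443861]
```

The stand holds the only two black heads. The square one, 36 mm wide, is at scene (331,187) / top (172,188). The smaller round one is at scene (355,190) / top (149,181). The three orange keys are decoys. I choose the square key. Next I refine the fit.

Run:
```python
from h import *
ct={}
for n,(x,y,w) in {"top":(292,145,12),"scene":(222,220,12)}.items():
    im=r.capture(n).astype(int); sub=im[y-w:y+w+1,x-w:x+w+1]
    g=np.clip(sub[...,1]-60,0,None)  # red bg has low green
    ok=(sub[...,1]>75); n_,lab,st,cen=cv2.connectedComponentsWithStats(ok.astype(np.uint8),connectivity=8)
    k=1+np.argmax(st[1:,4]); m=lab==k
    hull=cv2.convexHull(np.argwhere(m)[:,::-1].astype(np.int32)); 
    el=cv2.fitEllipse(hull); print(n,"collar",np.array(el[0])+[x-w,y-w],el[1],st[k])
    ct[n]=np.array(el[0])+[x-w,y-w]
    cv2.imwrite(f"pics/lock_{n}.png",cv2.resize(sub.astype(np.uint8),None,fx=20,fy=20,interpolation=cv2.INTER_NEAREST))
print(tri(list(ct.items())))
for n in ct: print(n,atz(n,ct[n],.1715))
# key head black blob
kt={}
for n,c in(("scene",(322,180,342,192)),("top",(160,180,184,196))):
    im=r.capture(n);x0,y0,x1,y1=c;g=im[y0:y1,x0:x1].max(2); m=g<50
    ys,xs=np.nonzero(m);w=60-g[m].astype(float);cc=np.array([(xs*w).sum()/w.sum()+x0,(ys*w).sum()/w.sum()+y0]);kt[n]=cc
    cv=np.cov(xs,ys,aweights=w);print(n,cc,m.sum(),cv)
print(tri(list(kt.items())))
for z in(.084,.101):print({n:atz(n,kt[n],z) for n in kt})
```

```text
top collar [291.92328739 145.10898304] (17.59434700012207, 18.096458435058594) [  3   3  19  19 254]
scene collar [222.03750801 220.15320206] (16.825435638427734, 18.317935943603516) [  3   4  19  17 249]
(array([ 0.60826754, -0.05621213,  0.16618719]), array([-0.40890809, -0.04634614, -0.39874543,  0.01076879]))
top [ 0.60659887 -0.05693928]
scene [ 0.61137443 -0.055281  ]
scene [330.36263041 187.12013911] 81 [[ 8.35371127 -0.61767099]
 [-0.61767099  3.78217689]]
top [172.47682927 188.07317073] 36 [[11.31663568  3.16784478]
 [ 3.16784478  1.46368701]]
(array([0.50042708, 0.28774108, 0.07768227]), array([-0.86181154,  0.13585463, -0.81068003, -0.17062365]))
{'scene': array([0.5042749 , 0.28821322]), 'top': array([0.49885758, 0.28384558])}
{'scene': array([0.51473684, 0.28206188]), 'top': array([0.49591774, 0.27984038])}
```

View pics/lock_top.png

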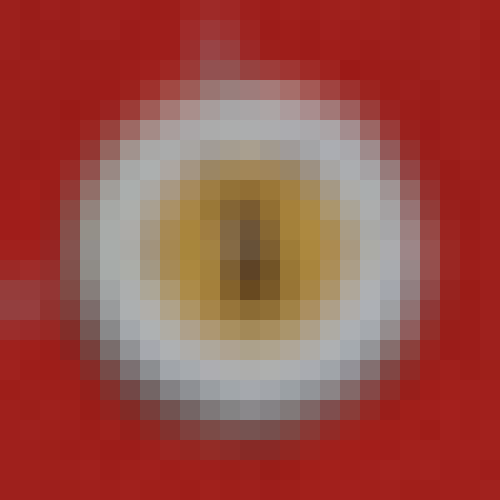

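View pics/lock_scene.png

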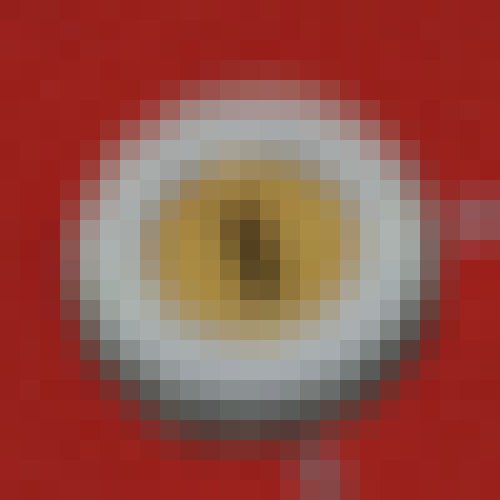

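```bash
cat >> h.py <<'E'
CAB=np.array([.653,-.051]);YAW=.137
def cabw(lx,ly,z):
    c,s=np.cos(YAW),np.sin(YAW);return np.array([CAB[0]+c*lx-s*ly,CAB[1]+s*lx+c*ly,z])
def Rd(yaw):
    c,s=np.cos(yaw),np.sin(yaw);return np.array([[c,s,0],[s,-c,0],[0,0,-1.]])
def loc():
    s=r.sense();p=s["tcp_pos"];d=p[:2]-CAB;c,sn=np.cos(YAW),np.sin(YAW)
    print("t",round(s["time_s"],2),"tcp",p.round(4),"local",np.round([c*d[0]+sn*d[1],-sn*d[0]+c*d[1]],4),"F",s["wrist_force"].round(1),"M",s["moment"].round(2),"g",round(s["gripper_width"],3),"yaw",round(np.degrees(np.arctan2(s["ee_rot"][1,0],s["ee_rot"][0,0])),2),"tilt",s["ee_rot"][:,2].round(4),"j",s["joints"].round(1))
E
python3 -c "
from h import *
loc();move(cabw(-.235,0,.22),Rd(YAW))"
```

```text
t 1.1 tcp [0.22   0.585  0.2194] local [-0.3421  0.6892] F [-0.3  0.2 -0.7] M [ 0.02  0.07 -0.  ] g 0.999 yaw -20.62 tilt [-0.e+00  1.e-04 -1.e+00] j [ 84.2  22.    0.5  -0.  -68.4 -14.8]
shift/300 [ 1.4087  1.8493 -0.0023] turn/180 [-0.      0.     -0.1582] mm [422.6 554.8  -0.7] deg [-1.000e-02  0.000e+00 -2.847e+01]
```

```bash
python3 -m creep '[[0,0.094,0.1,0,0,0,0],[0,0.19,0.2,0,0,0,0],[0,0.282,0.3,0,0,0,0],[0,0.376,0.4,0,0,0,0],[0,0.46,0.5,0,0,0,0]]'; python3 -m creep '[[0,0.094,0.1,0,0,0,0],[0,0.19,0.2,0,0,0,0],[0,0.282,0.3,0,0,0,0],[0,0.376,0.4,0,0,0,0],[0,0.46,0.5,0,0,0,0]]';python3 -c "
from h import *
loc();move(cabw(-.235,0,.22),Rd(YAW))"
```

```text
time_s: 1.52
tcp_pos: [0.2969, 0.3941, 0.2194]
ee_rot: [[0.936, -0.352, 0.0], [-0.352, -0.936, 0.0], [0.0, -0.0, -1.0]]
wrist_force: [1.0, 0.9, 0.3]
gripper_width: 0.71
time_s: 1.93
tcp_pos: [0.3737, 0.2032, 0.2199]
ee_rot: [[0.936, -0.351, 0.001], [-0.351, -0.936, 0.001], [0.001, -0.001, -1.0]]
wrist_force: [-0.2, 0.8, 0.6]
gripper_width: 0.324
t 1.93 tcp [0.3737 0.2032 0.2199] local [-0.242   0.2899] F [-0.2  0.8  0.6] M [ 0.02 -0.1  -0.01] g 0.324 yaw -20.57 tilt [ 1.2e-03  9.0e-04 -1.0e+00] j [ 50.6   2.  -25.6   0.  -62.3  18.8]
shift/300 [ 0.4804  0.8388 -0.0011] turn/180 [-0.0003 -0.0003 -0.1579] mm [144.1 251.7  -0.3] deg [ -0.06  -0.06 -28.42]
```

```bash
python3 -m creep '[[0,0.06,0.105,0,0,0,-0.03],[0,0.12,0.21,0,0,0,-0.06],[0,0.18,0.315,0,0,0,-0.09],[0,0.24,0.42,0,0,0,-0.12],[0,0.3,0.525,0,0,0,-0.158]]';python3 -c "
from h import *
loc();move(cabw(-.235,0,.22),Rd(YAW))"
```

```text
time_s: 2.35
tcp_pos: [0.4019, 0.0269, 0.2202]
ee_rot: [[0.992, 0.125, 0.002], [0.125, -0.992, 0.001], [0.002, -0.001, -1.0]]
wrist_force: [-0.1, 1.3, -0.2]
gripper_width: 0.019
t 2.35 tcp [0.4019 0.0269 0.2202] local [-0.2382  0.1115] F [-0.1  1.3 -0.2] M [-0.08 -0.09  0.05] g 0.019 yaw 7.2 tilt [ 0.0022  0.0013 -1.    ] j [ 27.2  -0.5 -28.1  -0.  -62.2  70. ]
shift/300 [0.0147 0.3715 0.0004] turn/180 [-0.0003 -0.0008 -0.0036] mm [4.400e+00 1.114e+02 1.000e-01] deg [-0.06 -0.14 -0.65]
```

```bash
python3 -m creep '[[0,0.01,0.13,0,0,0,0],[0,0.012,0.26,0.02,0,0,0],[0,0.015,0.371,0.12,0,0,-0.0036],[0,0.015,0.371,0.24,0,0,-0.0036],[0,0.015,0.371,0.31,0,0,-0.0036]]';python3 - <<'E'
from h import *
loc();move(cabw(-.205,0,.127),Rd(YAW))
im=r.capture("scene");cv2.imwrite("pics/f1.png",cv2.resize(im[150:260,130:310],None,fx=4,fy=4))
im=r.capture("top");cv2.imwrite("pics/f1t.png",cv2.resize(im[80:280,215:375],None,fx=3,fy=3))
E
```

```text
time_s: 2.77
tcp_pos: [0.4187, -0.0848, 0.1245]
ee_rot: [[0.991, 0.131, -0.001], [0.131, -0.991, 0.002], [-0.001, -0.002, -1.0]]
wrist_force: [0.6, 0.6, -0.2]
gripper_width: 0.006
t 2.77 tcp [ 0.4187 -0.0848  0.1245] local [-0.2367 -0.0015] F [ 0.6  0.6 -0.2] M [0.02 0.14 0.  ] g 0.006 yaw 7.55 tilt [-9.0e-04  1.7e-03 -1.0e+00] j [ 10.4   8.7 -33.7  -0.1 -47.6  87.2]
shift/300 [ 0.1056 -0.0055 -0.0085] turn/180 [-0.0006  0.0002 -0.0017] mm [31.7 -1.6 -2.5] deg [-0.1   0.04 -0.3 ]
```

View pics/f1.png

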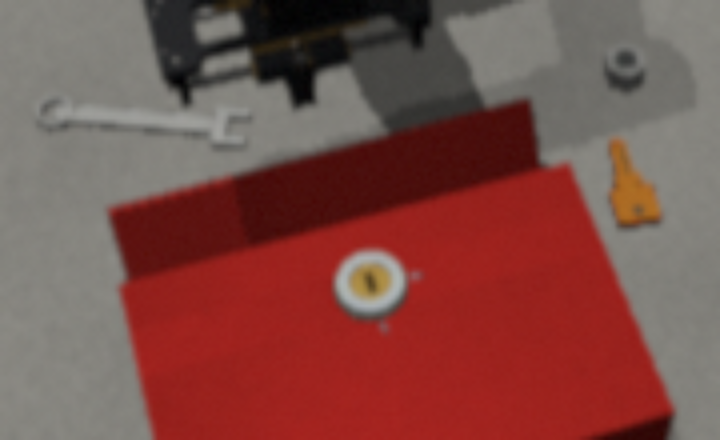

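View pics/f1t.png

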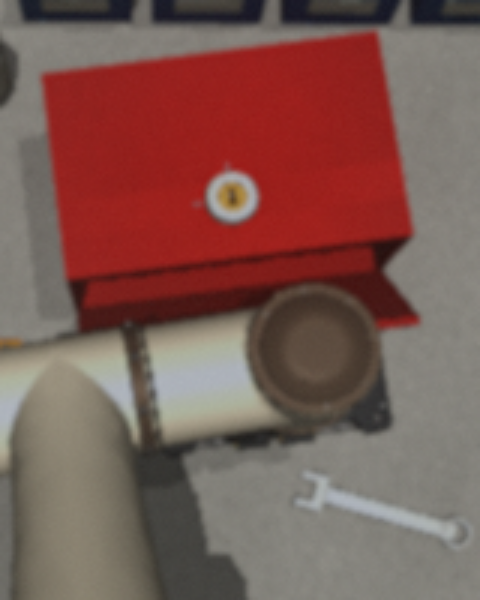

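```bash
python3 -m creep '[[0,0.05,0,0,0,0,0],[0,0.085,0,0,0,0,0],[0,0.105,0,0,0,0,0],[0,0.12,0,-0.005,0,0,0],[0,0.135,0,-0.015,0,0,0]]'; python3 -c "
from h import *
loc()"
```

```text
time_s: 3.28
tcp_pos: [0.4583, -0.0779, 0.1291]
ee_rot: [[0.991, 0.135, -0.006], [0.135, -0.991, 0.001], [-0.005, -0.001, -1.0]]
wrist_force: [0.1, -0.9, 0.1]
gripper_width: 0.007
t 3.28 tcp [ 0.4583 -0.0779  0.1291] local [-1.965e-01 -1.000e-04] F [ 0.1 -0.9  0.1] M [-0.06 -0.04 -0.02] g 0.007 yaw 7.76 tilt [-5.5e-03  6.0e-04 -1.0e+00] j [ 10.4  12.1 -28.5  -0.1 -49.8  87.4]
```

```bash
python3 -m creep '[[0,0.02,0,-0.008,0,0,0],[0,0.045,0,-0.022,0,0,0],[0,0.07,0,-0.034,0,0,0],[0,0.095,0,-0.046,0,0,0],[0,0.12,0,-0.056,0,0,0]]'; python3 -c "
from h import *
loc()"
```

```text
time_s: 3.7
tcp_pos: [0.4953, -0.073, 0.1464]
ee_rot: [[0.991, 0.135, -0.004], [0.135, -0.991, 0.001], [-0.004, -0.001, -1.0]]
wrist_force: [0.2, -0.1, -0.0]
gripper_width: 0.006
t 3.7 tcp [ 0.4953 -0.073   0.1464] local [-0.1593 -0.0002] F [ 0.2 -0.1 -0. ] M [-0.03 -0.09  0.01] g 0.006 yaw 7.77 tilt [-4.4e-03  7.0e-04 -1.0e+00] j [ 10.2  14.1 -22.6  -0.1 -53.5  87.6]
```

Run:
```python
from h import *
im=r.capture("scene");cv2.imwrite("pics/f2.png",cv2.resize(im[150:260,130:310],None,fx=4,fy=4))
im=r.capture("top");cv2.imwrite("pics/f2t.png",cv2.resize(im[80:280,215:375],None,fx=3,fy=3))
print(r.sense()["wrist_force"])
```

```text
[-0.3271125   0.3662774  -0.57308101]
```

View pics/f2.png

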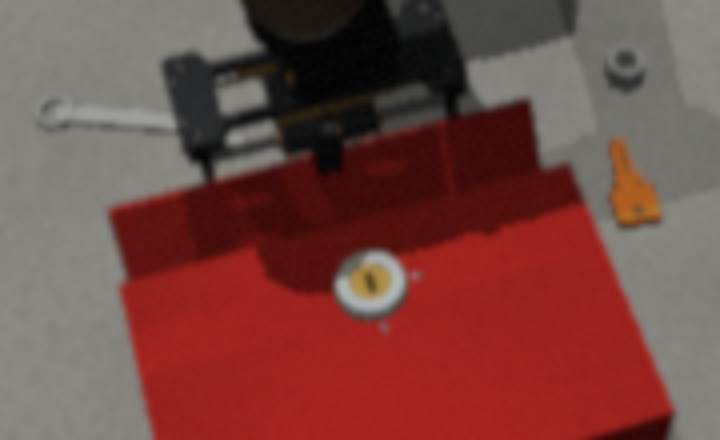

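View pics/f2t.png

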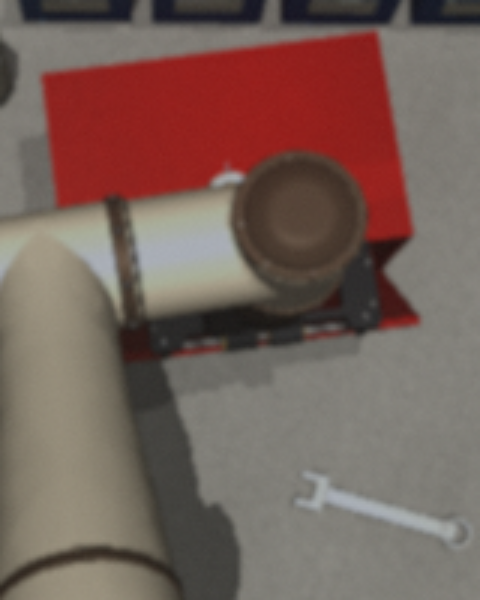

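Run:
```python
from h import *
d=.5
for nm,t,s in(("L",(242,200.8),(262.4,175)),("R",(354.6,186.6),(157.4,202.4))):
    X,f=tri([("top",np.array(t)-.4),("scene",np.array(s)-.4)])
    q=X[:2]-CAB;c,sn=np.cos(YAW),np.sin(YAW)
    print(nm,X.round(4),"local",np.round([c*q[0]+sn*q[1],-sn*q[0]+c*q[1]],4),f.round(2))
# finger tip prediction
s=r.sense();T=s["tcp_pos"]+s["ee_rot"][:,2]*.017
print("tip",T,proj("scene",T),"crop",(proj("scene",T)[0]-[130,150])*4)
```

```text
L [0.4582 0.0807 0.1347] local [-0.175  0.157] [-0.61 -0.09 -0.66  0.05]
R [ 0.5017 -0.2295  0.1348] local [-0.1743 -0.1562] [-0.66 -0.04 -0.67 -0.03]
tip [ 0.4959454  -0.07287657  0.12931815] [[211.41097181 193.50209764]] crop [325.64388723 174.00839055]
```

The fingers passed just over the flap edge, and the flap has not moved: its edge is still at crop (110,210)–(530,100). I will lift, back out, and go lower.

```bash
python3 -m creep '[[0,0,0,-0.1,0,0,0],[0,0,0,-0.2,0,0,0],[0,-0.12,0,-0.2,0,0,0],[0,-0.25,0,-0.2,0,0,0],[0,-0.25,0,-0.2,0,0,0]]'; python3 -m creep '[[0,0,0,0.12,0,0,0],[0,0,0,0.24,0,0,0],[0,0,0,0.35,0,0,0],[0,0,0,0.35,0,0,0]]';python3 - <<'E'
from h import *
loc()
im=r.capture("scene");cv2.imwrite("pics/f3.png",cv2.resize(im[150:260,130:310],None,fx=4,fy=4))
E
```

```text
time_s: 4.22
tcp_pos: [0.4144, -0.0838, 0.2056]
ee_rot: [[0.991, 0.134, -0.009], [0.134, -0.991, 0.002], [-0.009, -0.003, -1.0]]
wrist_force: [-0.2, 0.4, -0.2]
gripper_width: 0.008
time_s: 4.55
tcp_pos: [0.408, -0.0841, 0.0955]
ee_rot: [[0.991, 0.132, -0.023], [0.132, -0.991, 0.001], [-0.022, -0.004, -1.0]]
wrist_force: [-1.2, -0.4, -0.2]
gripper_width: 0.007
t 4.55 tcp [ 0.408  -0.0841  0.0955] local [-0.2472  0.0006] F [-1.2 -0.4 -0.2] M [-0.04  0.12  0.07] g 0.007 yaw 7.56 tilt [-0.0229  0.0012 -0.9997] j [ 10.7  10.9 -36.3  -0.4 -44.1  87.2]
```

View pics/f3.png

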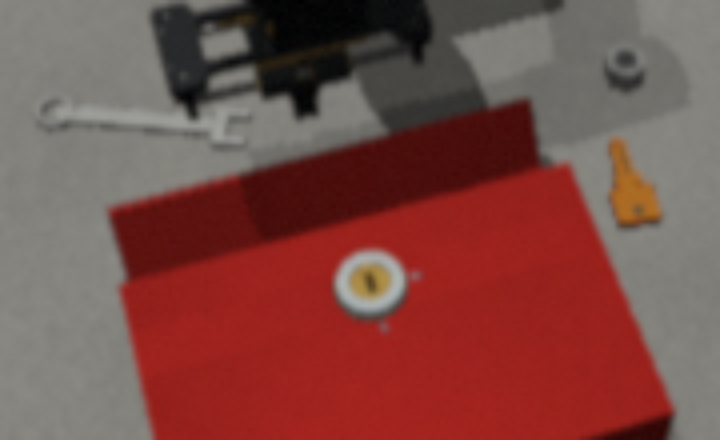

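```bash
python3 -m creep '[[0,0.06,0,0,0,0,0],[0,0.12,0,0,0,0,0],[0,0.15,0,0,0,0,0],[0,0.16,0,0,0,0,0]]'; python3 -m creep '[[0,0.02,0,-0.005,0,0,0],[0,0.03,0,-0.005,0,0,0]]';python3 -m creep '[[0,0.02,0,-0.01,0,0,0],[0,0.03,0,-0.015,0,0,0]]';python3 - <<'E'
from h import *
loc()
im=r.capture("scene");cv2.imwrite("pics/f4.png",cv2.resize(im[150:260,130:310],None,fx=4,fy=4))
E
```

```text
time_s: 4.93
tcp_pos: [0.4612, -0.0773, 0.0993]
ee_rot: [[0.991, 0.134, -0.013], [0.134, -0.991, 0.001], [-0.013, -0.003, -1.0]]
wrist_force: [-0.4, -0.8, -0.1]
gripper_width: 0.006
time_s: 5.1
tcp_pos: [0.4683, -0.0765, 0.1015]
ee_rot: [[0.991, 0.133, -0.018], [0.134, -0.991, 0.0], [-0.018, -0.003, -1.0]]
wrist_force: [-6.6, -0.0, 5.9]
gripper_width: 0.006
time_s: 5.27
tcp_pos: [0.4759, -0.0755, 0.1061]
ee_rot: [[0.991, 0.133, -0.021], [0.133, -0.991, 0.0], [-0.02, -0.003, -1.0]]
wrist_force: [-4.2, 1.2, 1.7]
gripper_width: 0.007
t 5.27 tcp [ 0.4759 -0.0755  0.1061] local [-1.788e-01 -1.000e-04] F [-4.2  1.2  1.7] M [0.11 1.2  0.03] g 0.007 yaw 7.65 tilt [-2.070e-02  1.000e-04 -9.998e-01] j [ 10.2  15.8 -27.3  -0.3 -48.1  87.6]
```

View pics/f4.png

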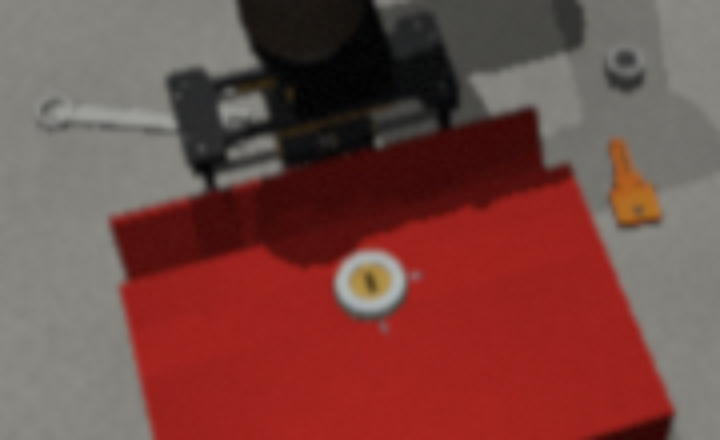

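```bash
python3 -m creep '[[0,0.03,0,-0.015,0,0,0],[0,0.055,0,-0.028,0,0,0],[0,0.08,0,-0.038,0,0,0],[0,0.1,0,-0.045,0,0,0]]';python3 -m creep '[[0,0.03,0,-0.01,0,0,0],[0,0.05,0,-0.014,0,0,0],[0,0.07,0,-0.018,0,0,0]]'
python3 - <<'E'
from h import *
loc()
im=r.capture("scene");cv2.imwrite("pics/f5.png",cv2.resize(im[150:260,130:310],None,fx=4,fy=4))
E
```

```text
time_s: 5.65
tcp_pos: [0.5077, -0.0713, 0.1197]
ee_rot: [[0.991, 0.134, -0.018], [0.134, -0.991, 0.0], [-0.018, -0.003, -1.0]]
wrist_force: [-2.8, 0.4, -2.5]
gripper_width: 0.006
time_s: 5.9
tcp_pos: [0.5292, -0.0683, 0.1247]
ee_rot: [[0.991, 0.133, -0.019], [0.133, -0.991, 0.0], [-0.018, -0.003, -1.0]]
wrist_force: [-3.2, -0.3, -1.3]
gripper_width: 0.004
t 5.9 tcp [ 0.5292 -0.0683  0.1247] local [-0.125  -0.0003] F [-3.2 -0.3 -1.3] M [-0.12  0.73 -0.  ] g 0.004 yaw 7.67 tilt [-1.860e-02  2.000e-04 -9.998e-01] j [  9.9  18.9 -19.1  -0.2 -53.   87.9]
```

View pics/f5.png

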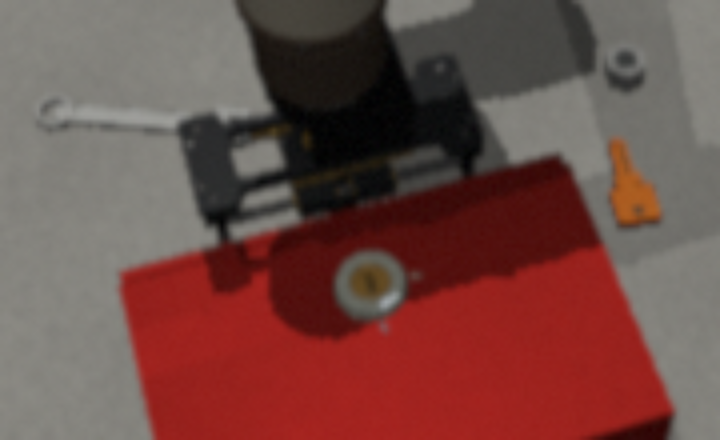

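```bash
python3 -m creep '[[0,0.02,0,-0.015,0,0,0],[0,0.035,0,-0.025,0,0,0]]';python3 -m creep '[[0,0.025,0,-0.01,0,0,0],[0,0.04,0,-0.01,0,0,0]]'
python3 - <<'E'
from h import *
loc()
im=r.capture("scene");cv2.imwrite("pics/f6.png",cv2.resize(im[150:260,130:310],None,fx=4,fy=4))
E
```

```text
time_s: 6.12
tcp_pos: [0.5318, -0.0677, 0.1279]
ee_rot: [[0.991, 0.131, -0.041], [0.131, -0.991, -0.001], [-0.04, -0.005, -0.999]]
wrist_force: [-16.8, -3.2, -11.9]
gripper_width: 0.006
time_s: 6.28
tcp_pos: [0.5313, -0.0678, 0.1279]
ee_rot: [[0.989, 0.128, -0.072], [0.128, -0.992, -0.003], [-0.072, -0.006, -0.997]]
wrist_force: [-31.4, -0.2, 14.7]
gripper_width: 0.007
t 6.28 tcp [ 0.5313 -0.0678  0.1279] local [-0.1229 -0.    ] F [-31.4  -0.2  14.7] M [0.02 9.02 0.12] g 0.007 yaw 7.4 tilt [-0.0719 -0.003  -0.9974] j [  9.8  20.4 -16.3  -0.6 -57.4  88. ]
```

View pics/f6.png

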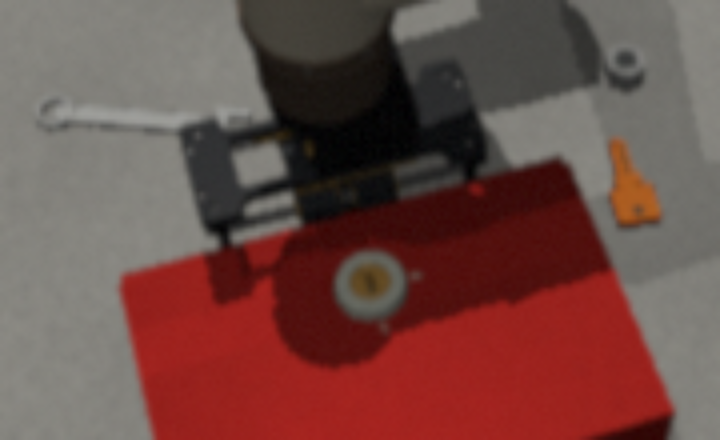

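Force jumped to 31 N, so the flap is at a hard stop. I'll back off and check that it is really shut.

```bash
python3 -m creep '[[0,-0.1,0,0,0,0,0],[0,-0.2,0,0,0,0,0],[0,-0.25,0,-0.1,0,0,0],[0,-0.25,0,-0.3,0,0,0],[0,-0.25,0.05,-0.4,0,0,0]]'; python3 -m creep '[[1,0,-0.13,0,0,0,0],[1,0,-0.26,0,0,0,0],[1,0,-0.39,0,0,0,0],[1,0,-0.52,0,0,0,0],[1,0,-0.65,0,0,0,0]]'
python3 - <<'E'
from h import *
loc()
im=r.capture("scene");cv2.imwrite("pics/f7.png",cv2.resize(im[150:260,130:310],None,fx=4,fy=4))
im=r.capture("top");cv2.imwrite("pics/f7t.png",cv2.resize(im[80:210,215:375],None,fx=5,fy=5))
for th in(0,.03,.06,.1):
  for y in(.158,-.158):
    P=cabw(-.096-.136*np.sin(th)-.005*np.cos(th),y,.021+.136*np.cos(th)-.005*np.sin(th))
    print(th,y,(proj("scene",P)[0]+.5-[130,150])*4-.5,(proj("top",P)[0]+.5-[215,80])*5-.5)
for y in(.16,-.16):
    P=cabw(-.1,y,.16); print("cab",(proj("scene",P)[0]+.5-[130,150])*4-.5,(proj("top",P)[0]+.5-[215,80])*5-.5)
E
```

```text
time_s: 6.75
tcp_pos: [0.4668, -0.0889, 0.2472]
ee_rot: [[0.989, 0.131, -0.069], [0.131, -0.991, -0.004], [-0.069, -0.005, -0.998]]
wrist_force: [2.6, -0.0, 0.2]
gripper_width: 0.006
time_s: 7.17
tcp_pos: [0.4424, 0.1066, 0.25]
ee_rot: [[0.989, 0.13, -0.064], [0.13, -0.991, -0.001], [-0.063, -0.007, -0.998]]
wrist_force: [0.9, -0.2, 0.2]
gripper_width: 0.304
t 7.17 tcp [0.4424 0.1066 0.25  ] local [-0.1871  0.1849] F [ 0.9 -0.2  0.2] M [-0.03 -0.26  0.02] g 0.304 yaw 7.51 tilt [-0.0636 -0.0012 -0.998 ] j [ 32.7   5.9 -16.2  -2.  -71.1  65.5]
0 0.158 [562.71970749 162.91536616] [112.50410647 464.99466966]
0 -0.158 [117.46779174 281.64985495] [685.11229814 394.62039378]
0.03 0.158 [560.78816049 158.47089262] [113.36973415 472.31590725]
0.03 -0.158 [116.40944092 276.71784154] [686.25283588 401.89138453]
0.06 0.158 [558.86032975 154.14958897] [114.24857825 479.67548618]
0.06 -0.158 [115.39180332 271.90665016] [687.34200079 409.20855391]
0.1 0.158 [556.29947087 148.58666397] [115.43906659 489.53217905]
0.1 -0.158 [114.09985046 265.68793105] [688.71188557 419.02100575]
cab [566.08762668 160.9925793 ] [108.30513258 462.49685219]
cab [113.93756594 281.51301086] [689.65989091 391.0543897 ]
```

View pics/f7.png

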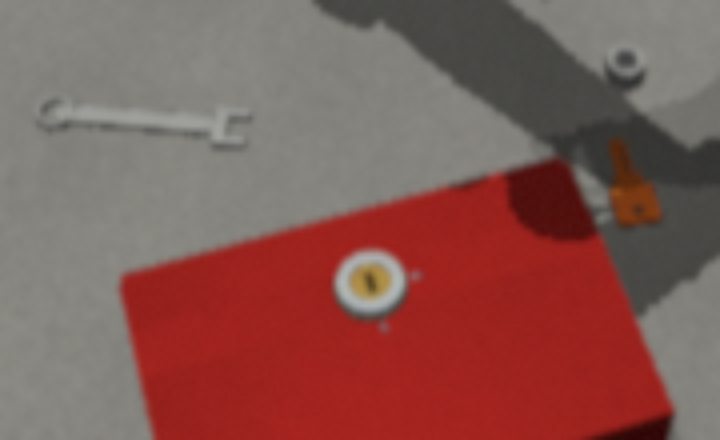

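View pics/f7t.png

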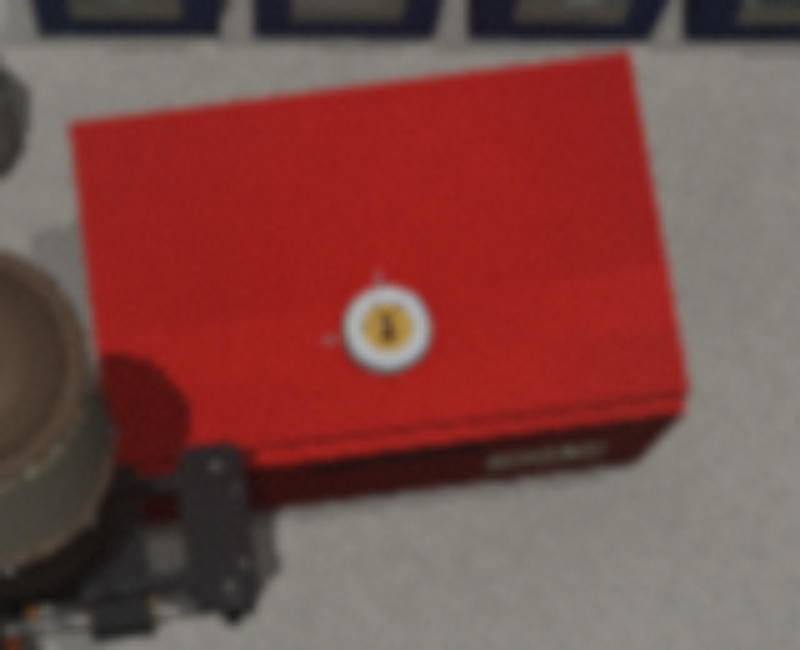

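Top view: the flap edge strip runs along the front at (685,412), with only a thin seam, and the cabinet front face is upright, so the flap is shut. Now the key.

```bash
python3 -c "
from h import *
move([.501,.286,.16],Rd(np.radians(75)))
R=r.sense()['ee_rot']
print(Ro.from_matrix(R.T@Rd(np.radians(7.5))).as_rotvec(degrees=True)/180)"
```

```text
shift/300 [ 0.2921 -0.5545  0.2858] turn/180 [-0.014   0.0162 -0.3726] mm [  87.6 -166.4   85.7] deg [ -2.51   2.92 -67.07]
[-0.00243046  0.02006416  0.00224572]
```

```bash
python3 -m creep '[[1,0.06,-0.11,0.02,-0.003,0.004,-0.039],[1,0.12,-0.22,0.04,-0.006,0.007,-0.078],[1,0.18,-0.33,0.06,-0.009,0.01,-0.117],[1,0.24,-0.44,0.08,-0.011,0.013,-0.155],[1,0.29,-0.554,0.1,-0.012,0.014,-0.195]]'; python3 -c "
from h import *
loc();move([.501,.286,.16],Rd(np.radians(75)))"
```

```text
time_s: 7.68
tcp_pos: [0.5057, 0.288, 0.2165]
ee_rot: [[0.727, 0.687, -0.004], [0.686, -0.727, -0.014], [-0.013, 0.007, -1.0]]
wrist_force: [1.2, -0.0, 0.0]
gripper_width: 0.769
t 7.68 tcp [0.5057 0.288  0.2165] local [-0.0996  0.3559] F [ 1.2 -0.   0. ] M [-0.07 -0.12 -0.  ] g 0.769 yaw 43.35 tilt [-0.0044 -0.0135 -0.9999] j [ 45.8  18.3  -5.7   0.4 -66.7  87.4]
shift/300 [-0.0137 -0.0072  0.1884] turn/180 [ 0.001   0.0045 -0.1758] mm [-4.1 -2.2 56.5] deg [  0.18   0.81 -31.64]
```

```bash
python3 -m creep '[[1,-0.01,-0.007,0.04,0,0.001,-0.039],[1,-0.0137,-0.0072,0.08,0,0.002,-0.078],[1,-0.0137,-0.0072,0.12,0.001,0.003,-0.117],[1,-0.0137,-0.0072,0.15,0.001,0.004,-0.155],[1,-0.0137,-0.0072,0.1884,0.001,0.0045,-0.1758]]'
python3 - <<'E'
from h import *
loc();move([.501,.286,.083],Rd(np.radians(75)))
im=r.capture("scene");cv2.imwrite("pics/k1.png",cv2.resize(im[130:230,280:400],None,fx=6,fy=6,interpolation=cv2.INTER_CUBIC))
im=r.capture("top");cv2.imwrite("pics/k1t.png",cv2.resize(im[130:250,90:230],None,fx=5,fy=5))
E
```

```text
time_s: 8.1
tcp_pos: [0.5027, 0.2868, 0.1607]
ee_rot: [[0.254, 0.967, 0.004], [0.967, -0.254, 0.003], [0.003, 0.003, -1.0]]
wrist_force: [0.2, -1.5, -0.5]
gripper_width: 0.994
t 8.1 tcp [0.5027 0.2868 0.1607] local [-0.1028  0.3551] F [ 0.2 -1.5 -0.5] M [-0.13 -0.12 -0.02] g 0.994 yaw 75.31 tilt [ 0.0037  0.0025 -1.    ] j [ 4.580e+01  2.020e+01 -1.130e+01  1.000e-01 -5.820e+01  1.195e+02]
shift/300 [-0.0047 -0.0056  0.2591] turn/180 [ 0.0009 -0.0011  0.0017] mm [-1.4 -1.7 77.7] deg [ 0.17 -0.19  0.31]
```

View pics/k1.png

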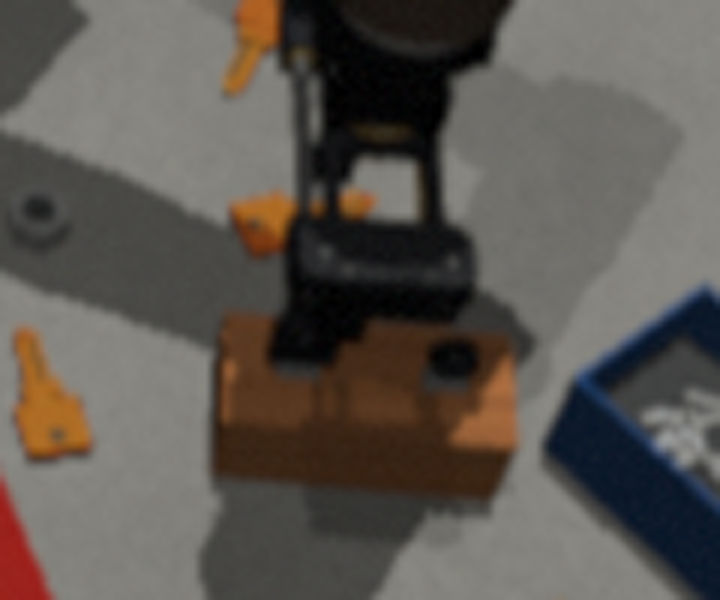

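View pics/k1t.png

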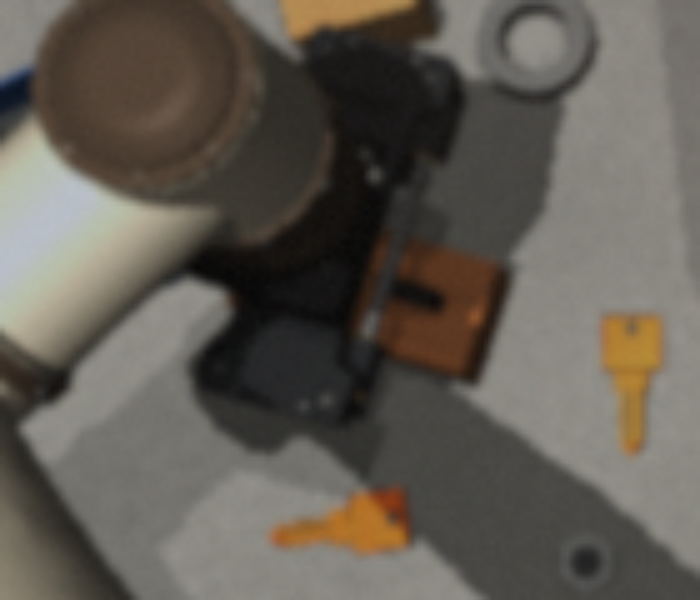

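Run:
```python
from h import *
s=r.sense();R=s["ee_rot"];p=s["tcp_pos"]
for n,o,k in(("scene",(280,130),6),("top",(90,130),5)):
    im=r.capture(n).copy()
    for sg in(-1,0,1):
        P=p+R@[0,sg*.05,.017];u=proj(n,P)[0];print(n,sg,((u-o)*k).round(0))
    print("key",((proj(n,[.501,.286,.101])[0]-o)*k).round(0))
for n in C: print(n,"cam",-C[n]["R"].T@C[n]["t"])
```

```text
scene -1 [313. 192.]
scene 0 [316. 273.]
scene 1 [319. 358.]
key [302. 319.]
top -1 [357. 354.]
top 0 [386. 268.]
top 1 [414. 183.]
key [402. 282.]
scene cam [ 1.12254404 -0.07531249  1.08864898]
top cam [0.30468718 0.0193099  1.20681601]
```

```bash
python3 -m creep '[[1,-0.0047,-0.0056,0.08,0,-0.001,0.0017],[1,-0.0047,-0.0056,0.16,0,-0.001,0.0017],[1,-0.0047,-0.0056,0.22,0,-0.001,0.0017],[1,-0.0047,-0.0056,0.259,0,-0.001,0.0017],[1,-0.0047,-0.0056,0.259,0,-0.001,0.0017]]'
python3 - <<'E'
from h import *
loc();move([.501,.286,.083],Rd(np.radians(75)))
im=r.capture("scene");cv2.imwrite("pics/k2.png",cv2.resize(im[150:220,300:390],None,fx=8,fy=8,interpolation=cv2.INTER_CUBIC))
im=r.capture("top");cv2.imwrite("pics/k2t.png",cv2.resize(im[140:230,100:220],None,fx=6,fy=6))
E
```

```text
time_s: 8.72
tcp_pos: [0.4998, 0.2848, 0.0816]
ee_rot: [[0.267, 0.964, -0.001], [0.964, -0.267, -0.004], [-0.004, 0.0, -1.0]]
wrist_force: [-0.6, 0.1, -0.4]
gripper_width: 0.998
t 8.72 tcp [0.4998 0.2848 0.0816] local [-0.1059  0.3536] F [-0.6  0.1 -0.4] M [-0.04 -0.12 -0.05] g 0.998 yaw 74.49 tilt [-0.001 -0.004 -1.   ] j [ 45.9  25.  -16.8   0.2 -48.3 118.5]
shift/300 [ 0.0049  0.0027 -0.0047] turn/180 [ 0.      0.0013 -0.0028] mm [ 1.5  0.8 -1.4] deg [ 0.01  0.23 -0.51]
```

View pics/k2.png

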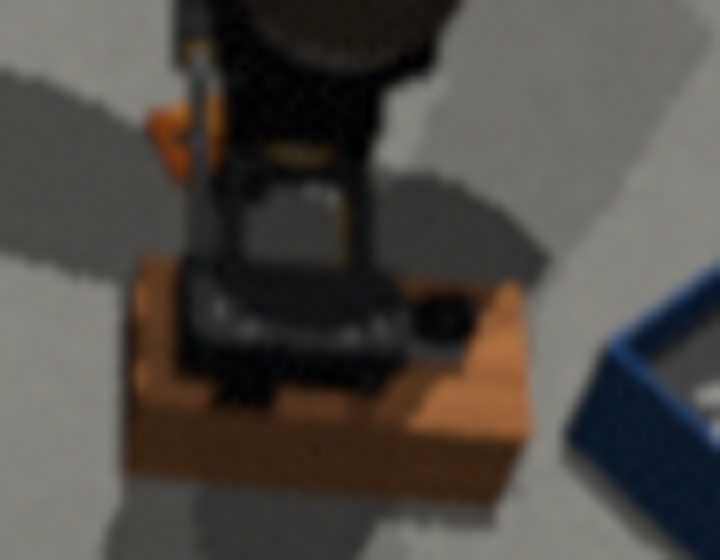

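View pics/k2t.png

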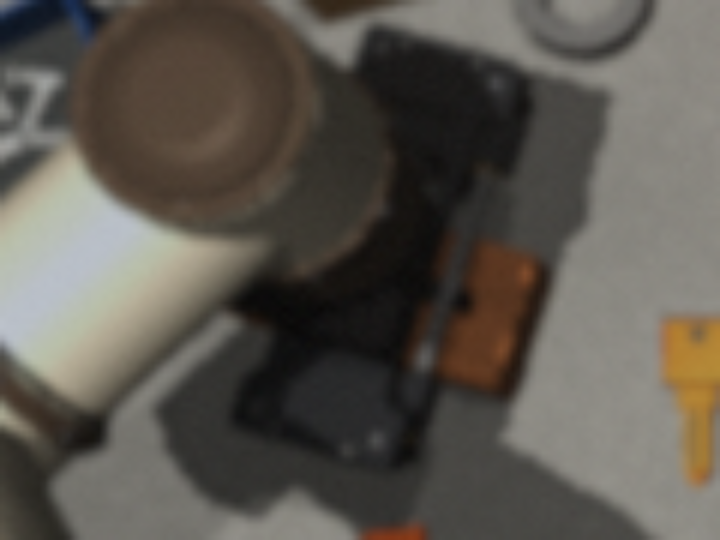

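```bash
python3 -m creep '[[0,0.0049,0.0027,-0.0047,0,0.001,-0.0028],[0,0.0049,0.0027,-0.0047,0,0.001,-0.0028],[0,0.0049,0.0027,-0.0047,0,0.001,-0.0028],[0,0.0049,0.0027,-0.0047,0,0.001,-0.0028],[0,0.0049,0.0027,-0.0047,0,0.001,-0.0028]]'; python3 -m creep '[[0,0,0,0,0,0,0],[0,0,0,0,0,0,0],[0,0,0,0,0,0,0],[0,0,0,0,0,0,0],[0,0,0,0,0,0,0]]'; python3 -m creep '[[0,0,0,0,0,0,0],[0,0,0,0,0,0,0],[0,0,0,0,0,0,0],[0,0,0,0,0,0,0],[0,0,0,0,0,0,0]]';python3 -c "
from h import *
loc()"
```

```text
time_s: 9.23
tcp_pos: [0.5025, 0.2873, 0.0861]
ee_rot: [[0.258, 0.966, 0.004], [0.966, -0.258, 0.003], [0.004, 0.004, -1.0]]
wrist_force: [-0.7, 0.3, -0.6]
gripper_width: 0.711
time_s: 9.65
tcp_pos: [0.5025, 0.2873, 0.086]
ee_rot: [[0.258, 0.966, 0.004], [0.966, -0.258, 0.002], [0.003, 0.004, -1.0]]
wrist_force: [-0.0, -0.3, 0.2]
gripper_width: 0.325
time_s: 10.07
tcp_pos: [0.5022, 0.2873, 0.086]
ee_rot: [[0.258, 0.966, 0.004], [0.966, -0.258, 0.002], [0.003, 0.003, -1.0]]
wrist_force: [-0.7, -0.3, 0.7]
gripper_width: 0.11
t 10.07 tcp [0.5022 0.2873 0.086 ] local [-0.1031  0.3557] F [-0.7 -0.3  0.7] M [0.05 0.34 0.03] g 0.11 yaw 75.06 tilt [ 0.0038  0.0023 -1.    ] j [ 4.580e+01  2.480e+01 -1.640e+01  1.000e-01 -4.850e+01  1.192e+02]
```

```bash
python3 -m creep '[[0,0,0,-0.03,0,0,0],[0,0,0,-0.08,0,0,0],[0,0,0,-0.15,0,0,0],[0,0,0,-0.25,0,0,0],[0,0,0,-0.35,0,0,0]]';  python3 -m creep '[[0,0,0,-0.13,0,0,0],[0,0,0,-0.26,0,0,0],[0,0,0,-0.33,0,0,0],[0,0,0,-0.33,0,0,0]]';python3 - <<'E'
from h import *
loc();move([.608,-.056,.275],Rd(YAW))
im=r.capture("scene");cv2.imwrite("pics/k3.png",cv2.resize(im[100:220,280:400],None,fx=6,fy=6,interpolation=cv2.INTER_CUBIC))
E
```

```text
time_s: 10.48
tcp_pos: [0.5016, 0.2865, 0.1921]
ee_rot: [[0.258, 0.966, 0.003], [0.966, -0.258, 0.001], [0.002, 0.003, -1.0]]
wrist_force: [0.9, 0.3, -1.0]
gripper_width: 0.112
time_s: 10.82
tcp_pos: [0.5037, 0.2876, 0.2986]
ee_rot: [[0.257, 0.966, 0.014], [0.966, -0.257, 0.009], [0.012, 0.011, -1.0]]
wrist_force: [-0.2, -0.3, 0.0]
gripper_width: 0.116
t 10.82 tcp [0.5037 0.2876 0.2986] local [-0.1017  0.3559] F [-0.2 -0.3  0. ] M [-0.06 -0.15 -0.01] g 0.116 yaw 75.09 tilt [ 0.0141  0.0088 -0.9999] j [ 45.8  14.6   0.9   0.2 -75.4 119.2]
shift/300 [-1.0183  0.63    0.0734] turn/180 [ 0.0009 -0.0055  0.3735] mm [-305.5  189.    22. ] deg [ 0.16 -1.   67.24]
```

View pics/k3.png

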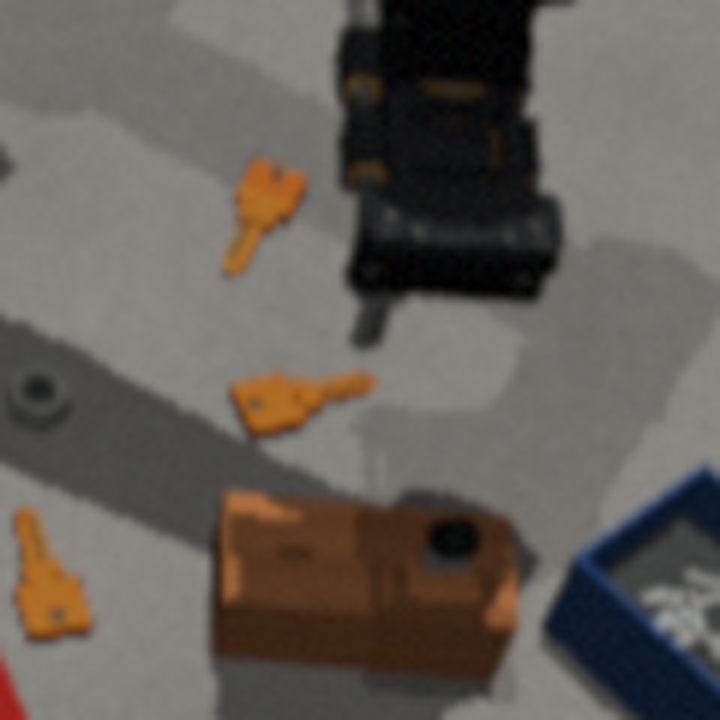

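The square key is held, with its blade at (370,320). The round key is still in the stand at (452,540).

```bash
python3 -m creep '[[0,-0.1,0.062,0,0,-0.001,0.038],[0,-0.2,0.125,0,0,-0.002,0.076],[0,-0.3,0.187,0,0,-0.003,0.114],[0,-0.4,0.25,0,0,-0.004,0.15],[0,-0.5,0.31,0.01,0,-0.005,0.188]]'; python3 -c "
from h import *
loc();move([.608,-.056,.275],Rd(YAW))"
```

```text
time_s: 11.28
tcp_pos: [0.5533, 0.1165, 0.2906]
ee_rot: [[0.756, 0.655, -0.001], [0.655, -0.756, -0.008], [-0.006, 0.005, -1.0]]
wrist_force: [1.3, -0.1, 0.1]
gripper_width: 0.113
t 11.28 tcp [0.5533 0.1165 0.2906] local [-0.0759  0.1795] F [ 1.3 -0.1  0.1] M [-0.02 -0.14 -0.02] g 0.113 yaw 40.92 tilt [-9.0e-04 -7.8e-03 -1.0e+00] j [ 28.5  13.9  -1.2   0.4 -75.2 102.3]
shift/300 [-0.2383  0.5536  0.0562] turn/180 [0.0022 0.0013 0.1837] mm [-71.5 166.1  16.9] deg [ 0.39  0.24 33.07]
```

```bash
python3 -m creep '[[0,-0.05,0.11,0,0.002,0.001,0.037],[0,-0.1,0.22,0,0.002,0.001,0.074],[0,-0.15,0.33,0,0.002,0.001,0.111],[0,-0.2,0.44,0.01,0.002,0.001,0.148],[0,-0.238,0.5536,0.03,0.0022,0.0013,0.1837]]'; python3 -m creep '[[0,0,0,0,0,0,0],[0,0,0,0,0,0,0]]'
python3 - <<'E'
from h import *
loc();move([.608,-.056,.26],Rd(YAW))
im=r.capture("scene");cv2.imwrite("pics/l1.png",cv2.resize(im[150:250,165:285],None,fx=6,fy=6,interpolation=cv2.INTER_CUBIC))
im=r.capture("top");cv2.imwrite("pics/l1t.png",cv2.resize(im[90:200,225:345],None,fx=6,fy=6))
E
```

```text
time_s: 11.7
tcp_pos: [0.6076, -0.0579, 0.2823]
ee_rot: [[0.991, 0.131, -0.001], [0.131, -0.991, -0.0], [-0.001, -0.0, -1.0]]
wrist_force: [0.4, 0.4, -0.6]
gripper_width: 0.113
time_s: 11.87
tcp_pos: [0.6067, -0.06, 0.2796]
ee_rot: [[0.992, 0.127, -0.006], [0.127, -0.992, -0.0], [-0.006, -0.001, -1.0]]
wrist_force: [0.1, -0.0, -1.8]
gripper_width: 0.109
t 11.87 tcp [ 0.6067 -0.06    0.2796] local [-0.0471 -0.0026] F [ 0.1 -0.  -1.8] M [ 0.02 -0.06  0.01] g 0.109 yaw 7.31 tilt [-6.3e-03 -2.0e-04 -1.0e+00] j [  9.5  18.8   4.3  -0.1 -75.8  87.8]
shift/300 [ 0.0063 -0.0126  0.0654] turn/180 [-0.0002  0.002  -0.003 ] mm [ 1.9 -3.8 19.6] deg [-0.04  0.36 -0.54]
```

View pics/l1.png

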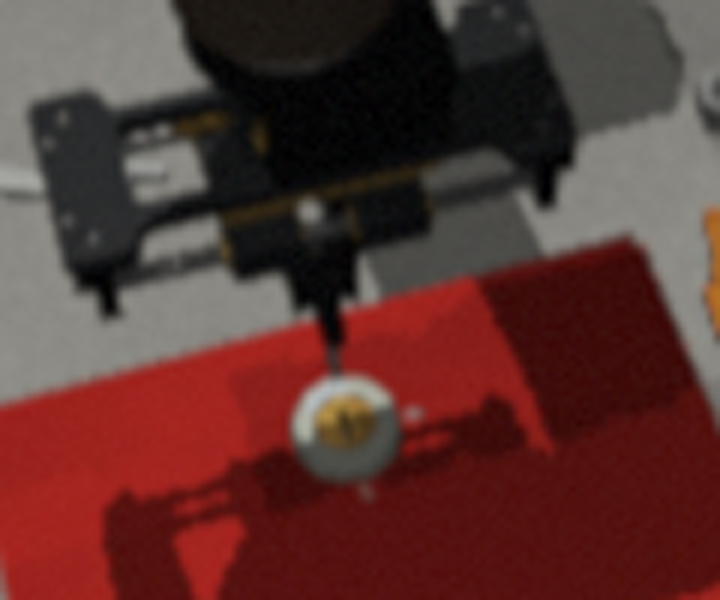

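View pics/l1t.png

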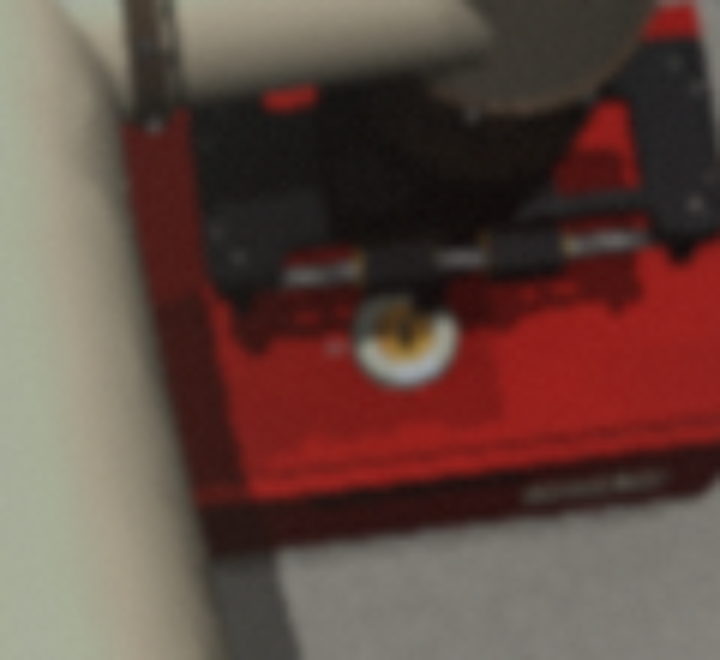

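```bash
python3 -m creep '[[0,0.003,-0.006,0.03,0,0.001,-0.001],[0,0.0063,-0.0126,0.06,0,0.002,-0.003],[0,0.0063,-0.0126,0.09,0,0.002,-0.003],[0,0.0063,-0.0126,0.09,0,0.002,-0.003]]'
python3 - <<'E'
from h import *
loc();move([.608,-.056,.25],Rd(YAW))
im=r.capture("scene");cv2.imwrite("pics/l2.png",cv2.resize(im[190:240,190:250],None,fx=12,fy=12,interpolation=cv2.INTER_CUBIC))
im=r.capture("top");cv2.imwrite("pics/l2t.png",cv2.resize(im[115:170,262:322],None,fx=12,fy=12,interpolation=cv2.INTER_CUBIC))
p=r.sense()["tcp_pos"];R=r.sense()["ee_rot"]
P=p+R@[0,0,.071]
print("tip",P,[ (n,proj(n,P)[0].round(1)) for n in C])
E
```

```text
time_s: 12.3
tcp_pos: [0.6066, -0.0526, 0.2511]
ee_rot: [[0.99, 0.142, -0.003], [0.142, -0.99, 0.001], [-0.002, -0.001, -1.0]]
wrist_force: [-0.5, -0.5, -1.8]
gripper_width: 0.113
t 12.3 tcp [ 0.6066 -0.0526  0.2511] local [-0.0462  0.0047] F [-0.5 -0.5 -1.8] M [-0.02  0.04  0.  ] g 0.113 yaw 8.16 tilt [-0.0026  0.0011 -1.    ] j [ 10.2  19.4   1.2  -0.1 -71.9  88. ]
shift/300 [0.003  0.0118 0.0037] turn/180 [-0.0005  0.0008  0.0017] mm [0.9 3.5 1.1] deg [-0.08  0.14  0.31]
tip [ 0.60800448 -0.05323897  0.18247129] [('scene', array([222.4, 216.9])), ('top', array([290.8, 143.5]))]
```

View pics/l2.png

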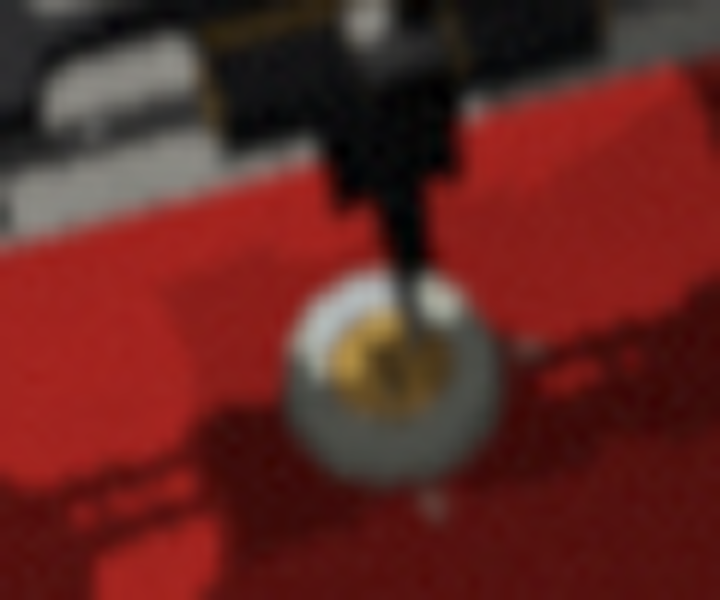

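View pics/l2t.png

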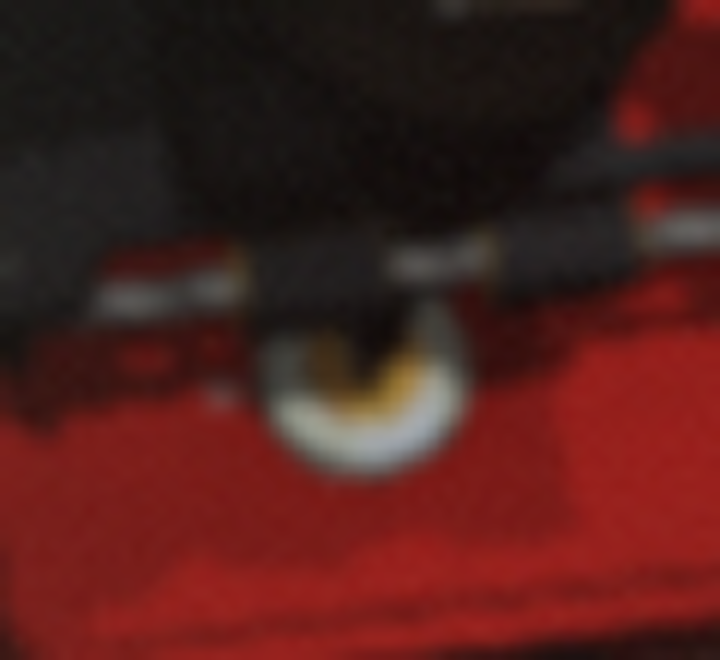

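```bash
python3 -m creep '[[0,0,0,0,0,0,0],[0,0,0,0,0,0,0],[0,0,0,0,0,0,0]]';cat >> h.py <<'E'
def look(tag):
    loc()
    im=r.capture("scene");cv2.imwrite(f"pics/{tag}.png",cv2.resize(im[190:240,190:250],None,fx=12,fy=12,interpolation=cv2.INTER_CUBIC))
    loc()
    im=r.capture("top");cv2.imwrite(f"pics/{tag}t.png",cv2.resize(im[115:170,262:322],None,fx=12,fy=12,interpolation=cv2.INTER_CUBIC))
    loc()
    s=r.sense();P=s["tcp_pos"]+s["ee_rot"]@[0,0,.071]
    for n,o in(("scene",(190,190)),("top",(262,115))): print(n,"tip crop",((proj(n,P)[0]-o+.5)*12).round())
E
python3 -c "
from h import *
look('l3')"
```

```text
time_s: 12.65
tcp_pos: [0.6081, -0.0532, 0.2539]
ee_rot: [[0.99, 0.142, 0.002], [0.142, -0.99, 0.001], [0.002, -0.0, -1.0]]
wrist_force: [0.3, 0.0, -0.8]
gripper_width: 0.108
t 12.65 tcp [ 0.6081 -0.0532  0.2539] local [-0.0448  0.0039] F [ 0.3  0.  -0.8] M [-0.01 -0.01  0.01] g 0.108 yaw 8.15 tilt [ 2.2e-03  5.0e-04 -1.0e+00] j [ 10.2  19.4   1.4  -0.  -71.9  88. ]
t 12.7 tcp [ 0.6081 -0.0533  0.2539] local [-0.0448  0.0039] F [-0.2  0.1 -0.5] M [-0.04 -0.02 -0.06] g 0.11 yaw 8.14 tilt [ 2.1e-03  5.0e-04 -1.0e+00] j [ 10.2  19.4   1.4  -0.  -71.9  88. ]
t 12.75 tcp [ 0.6081 -0.0533  0.2538] local [-0.0448  0.0039] F [-0.4  0.7 -0.7] M [-0.02 -0.05 -0.03] g 0.112 yaw 8.14 tilt [ 2.e-03  5.e-04 -1.e+00] j [ 10.2  19.4   1.4  -0.  -71.9  88. ]
scene tip crop [395. 329.]
top tip crop [352. 346.]
```

View pics/l3.png

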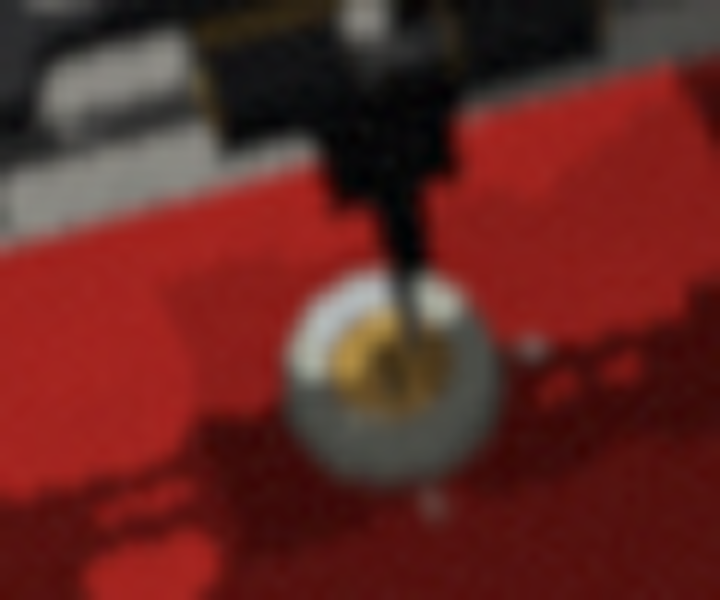

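View pics/l3t.png

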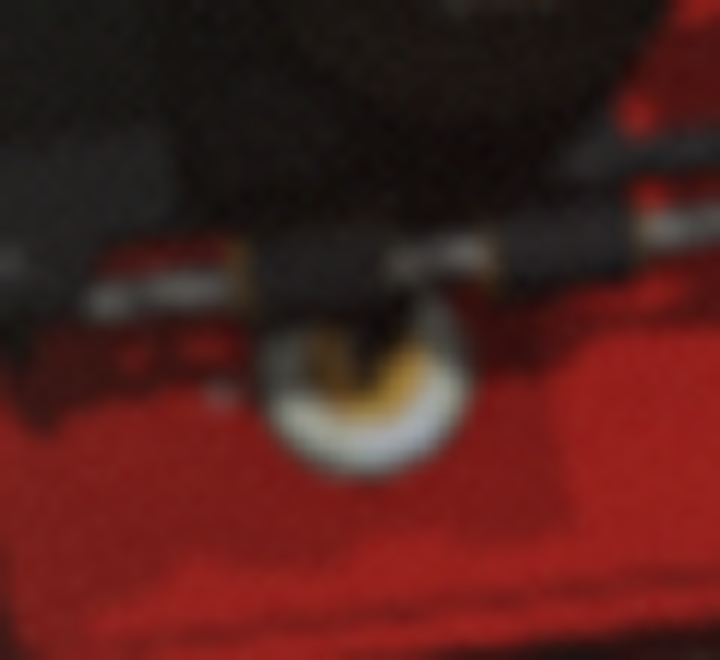

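```bash
python3 -c "
from h import *
s=r.sense();P=s['tcp_pos']+s['ee_rot']@[0,0,.071]
obs=np.array([410,335])/12+[190,190]-.5; b=obs-proj('scene',P)[0]; print('bias',b)
sl=np.array([394,367])/12+[190,190]-.5
for u in (sl,(222.04,220.15)):
  for z in(.17,.1715): 
    L=atz('scene',np.array(u)-b,z);print(z,L,'dtip',(L-P[:2])*1e3)
"
```

```text
bias [1.25312931 0.52333357]
0.17 [ 0.6083394  -0.05750561] dtip [ 0.12994369 -4.24445933]
0.1715 [ 0.60917901 -0.05753469] dtip [ 0.96955379 -4.27353497]
0.17 [ 0.60840827 -0.05829676] dtip [ 0.19881406 -5.03560435]
0.1715 [ 0.60924776 -0.05832454] dtip [ 1.03831171 -5.06338819]
```

```bash
python3 -c "
from h import *
move([.608,-.0576,.246],Rd(YAW))"
```

```text
shift/300 [-0.0023  0.0142  0.0261] turn/180 [-0.0001 -0.0007  0.0016] mm [-0.7  4.2  7.8] deg [-0.01 -0.12  0.29]
```

```bash
python3 -m creep '[[0,-0.0023,0.0142,0.01,0,-0.0007,0.0016],[0,-0.0023,0.0142,0.026,0,-0.0007,0.0016],[0,-0.0023,0.0142,0.026,0,-0.0007,0.0016],[0,-0.0023,0.0142,0.026,0,-0.0007,0.0016]]';python3 -c "
from h import *
look('l4');move([.608,-.0576,.246],Rd(YAW))"
```

```text
time_s: 13.08
tcp_pos: [0.6077, -0.0578, 0.2454]
ee_rot: [[0.991, 0.136, -0.001], [0.136, -0.991, 0.0], [-0.001, -0.0, -1.0]]
wrist_force: [-0.0, 0.1, -2.1]
gripper_width: 0.109
t 13.08 tcp [ 0.6077 -0.0578  0.2454] local [-0.0458 -0.0006] F [-0.   0.1 -2.1] M [-0.07 -0.04 -0.01] g 0.109 yaw 7.83 tilt [-1.5e-03  1.0e-04 -1.0e+00] j [  9.7  19.7   0.8  -0.  -71.1  88.1]
t 13.13 tcp [ 0.6079 -0.0578  0.2457] local [-0.0456 -0.0005] F [-0.3  0.  -0.6] M [ 0.   -0.04 -0.02] g 0.109 yaw 7.84 tilt [-8.e-04  1.e-04 -1.e+00] j [  9.7  19.7   0.8  -0.  -71.1  88.1]
t 13.18 tcp [ 0.608  -0.0577  0.2459] local [-0.0455 -0.0005] F [-0.1  0.5 -0.9] M [-0.04 -0.    0.01] g 0.109 yaw 7.84 tilt [-3.e-04  1.e-04 -1.e+00] j [  9.7  19.7   0.8  -0.  -71.1  88.1]
scene tip crop [377. 349.]
top tip crop [370. 357.]
shift/300 [-0.0001 -0.0004 -0.0002] turn/180 [-0.0001  0.0001 -0.    ] mm [-0.  -0.1 -0.1] deg [-0.01  0.01 -0.01]
```

View pics/l4.png

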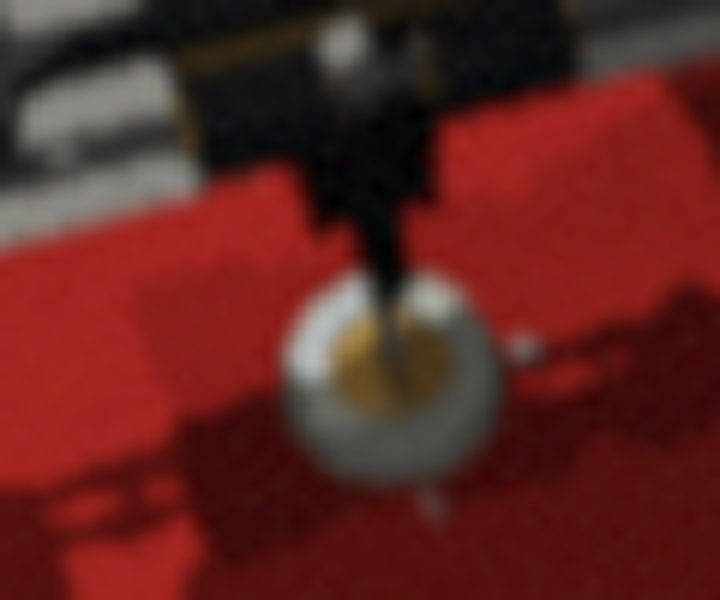

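View pics/l4t.png

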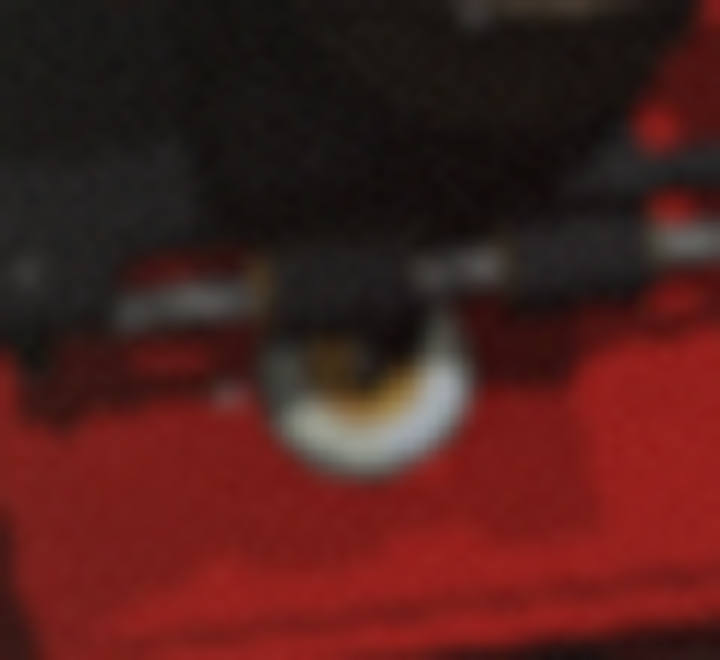

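```bash
python3 -m creep '[[0,0,0,0.012,0,0,0],[0,0,0,0.024,0,0,0],[0,0,0,0.03,0,0,0],[0,0,0,0.03,0,0,0]]';python3 -c "
from h import *
look('l5')"
```

```text
time_s: 13.52
tcp_pos: [0.6076, -0.0577, 0.2361]
ee_rot: [[0.991, 0.136, -0.002], [0.136, -0.991, 0.0], [-0.002, -0.0, -1.0]]
wrist_force: [0.2, 0.0, -0.3]
gripper_width: 0.113
t 13.52 tcp [ 0.6076 -0.0577  0.2361] local [-0.0459 -0.0004] F [ 0.2  0.  -0.3] M [-0.09  0.02  0.05] g 0.113 yaw 7.84 tilt [-1.8e-03  1.0e-04 -1.0e+00] j [  9.7  20.1  -0.1  -0.  -69.9  88.1]
t 13.57 tcp [ 0.6078 -0.0577  0.2365] local [-0.0457 -0.0005] F [-0.8  0.3 -0.8] M [ 0.   -0.04 -0.03] g 0.109 yaw 7.85 tilt [-0.0012 -0.     -1.    ] j [  9.7  20.   -0.1  -0.  -69.9  88.1]
t 13.62 tcp [ 0.608  -0.0577  0.2368] local [-0.0455 -0.0005] F [ 0.7  0.2 -0.4] M [-0.01 -0.01 -0.02] g 0.111 yaw 7.85 tilt [-6.e-04 -0.e+00 -1.e+00] j [  9.7  20.   -0.1  -0.  -69.9  88.1]
scene tip crop [379. 369.]
top tip crop [367. 369.]
```

View pics/l5.png

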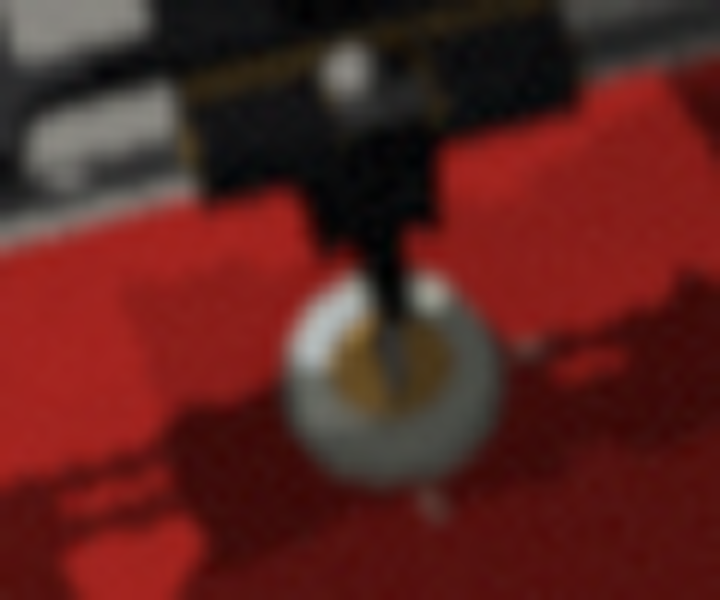

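The blade tip meets the slot at (395,375) with no contact force, so it appears to have entered. Going deeper.

```bash
python3 -m creep '[[0,0,0,0.01,0,0,0],[0,0,0,0.02,0,0,0],[0,0,0,0.02,0,0,0]]';python3 -m creep '[[0,0,0,0.01,0,0,0],[0,0,0,0.02,0,0,0],[0,0,0,0.02,0,0,0]]';python3 -c "
from h import *
loc()"
```

```text
time_s: 13.87
tcp_pos: [0.6076, -0.0576, 0.2299]
ee_rot: [[0.991, 0.136, -0.002], [0.136, -0.991, 0.0], [-0.002, -0.0, -1.0]]
wrist_force: [-0.4, 0.4, -1.0]
gripper_width: 0.109
time_s: 14.12
tcp_pos: [0.6077, -0.0577, 0.2242]
ee_rot: [[0.991, 0.137, -0.001], [0.137, -0.991, -0.0], [-0.001, -0.0, -1.0]]
wrist_force: [-0.1, -0.5, 1.8]
gripper_width: 0.111
t 14.12 tcp [ 0.6077 -0.0577  0.2242] local [-0.0458 -0.0005] F [-0.1 -0.5  1.8] M [ 0.04  0.12 -0.01] g 0.111 yaw 7.85 tilt [-1.5e-03 -2.0e-04 -1.0e+00] j [  9.7  20.5  -1.2  -0.  -68.4  88.1]
```

```bash
python3 -m creep '[[0,0,0,0.015,0,0,0.01],[0,0,0,0.025,0,0,-0.01],[0,0,0,0.03,0,0,0.01],[0,0,0,0.03,0,0,-0.01],[0,0,0,0.03,0,0,0]]';python3 -c "
from h import *
loc()"
```

```text
time_s: 14.53
tcp_pos: [0.6077, -0.0577, 0.2158]
ee_rot: [[0.99, 0.138, -0.001], [0.138, -0.99, -0.0], [-0.001, 0.0, -1.0]]
wrist_force: [0.2, 0.9, 1.3]
gripper_width: 0.115
t 14.53 tcp [ 0.6077 -0.0577  0.2158] local [-0.0457 -0.0004] F [0.2 0.9 1.3] M [ 0.07  0.15 -0.04] g 0.115 yaw 7.94 tilt [-6.e-04 -1.e-04 -1.e+00] j [  9.8  20.8  -2.   -0.  -67.3  88.2]
```

```bash
python3 -m creep '[[0,0,0,0.01,0,0,0.012],[0,0,0,0.02,0,0,-0.012],[0,0,0,0.03,0,0,0.012],[0,0,0,0.03,0,0,-0.012],[0,0,0,0.03,0,0,0]]';python3 -c "
from h import *
loc()"
python3 -m creep '[[0,0,0,0.01,0,0,0.012],[0,0,0,0.015,0,0,-0.012],[0,0,0,0.02,0,0,0.012],[0,0,0,0.025,0,0,-0.012],[0,0,0,0.025,0,0,0]]';python3 -c "
from h import *
look('l6')"
```

```text
time_s: 14.95
tcp_pos: [0.6088, -0.0577, 0.2102]
ee_rot: [[0.99, 0.141, 0.004], [0.141, -0.99, -0.001], [0.004, 0.001, -1.0]]
wrist_force: [-2.6, 0.9, 8.1]
gripper_width: 0.112
t 14.95 tcp [ 0.6088 -0.0577  0.2102] local [-0.0447 -0.0006] F [-2.6  0.9  8.1] M [ 0.38  0.78 -0.  ] g 0.112 yaw 8.1 tilt [ 4.2e-03 -5.0e-04 -1.0e+00] j [  9.8  21.   -2.6   0.1 -66.2  88.3]
time_s: 15.37
tcp_pos: [0.6087, -0.0576, 0.2048]
ee_rot: [[0.99, 0.143, 0.006], [0.143, -0.99, -0.001], [0.005, 0.001, -1.0]]
wrist_force: [-2.5, 1.7, 6.1]
gripper_width: 0.11
t 15.37 tcp [ 0.6087 -0.0576  0.2048] local [-0.0448 -0.0005] F [-2.5  1.7  6.1] M [0.28 0.84 0.04] g 0.11 yaw 8.23 tilt [ 5.6e-03 -6.0e-04 -1.0e+00] j [  9.8  21.1  -3.1   0.1 -65.4  88.4]
t 15.42 tcp [ 0.6087 -0.0576  0.2045] local [-0.0447 -0.0005] F [-2.5  1.8  5.1] M [ 0.32  0.81 -0.02] g 0.105 yaw 7.97 tilt [ 5.4e-03 -6.0e-04 -1.0e+00] j [  9.8  21.2  -3.1   0.1 -65.4  88.1]
t 15.47 tcp [ 0.6087 -0.0576  0.2043] local [-0.0448 -0.0005] F [-2.5  1.1  6. ] M [ 0.33  0.82 -0.08] g 0.11 yaw 8.09 tilt [ 5.2e-03 -6.0e-04 -1.0e+00] j [  9.8  21.2  -3.1   0.1 -65.4  88.3]
scene tip crop [388. 442.]
top tip crop [356. 403.]
```

View pics/l6.png

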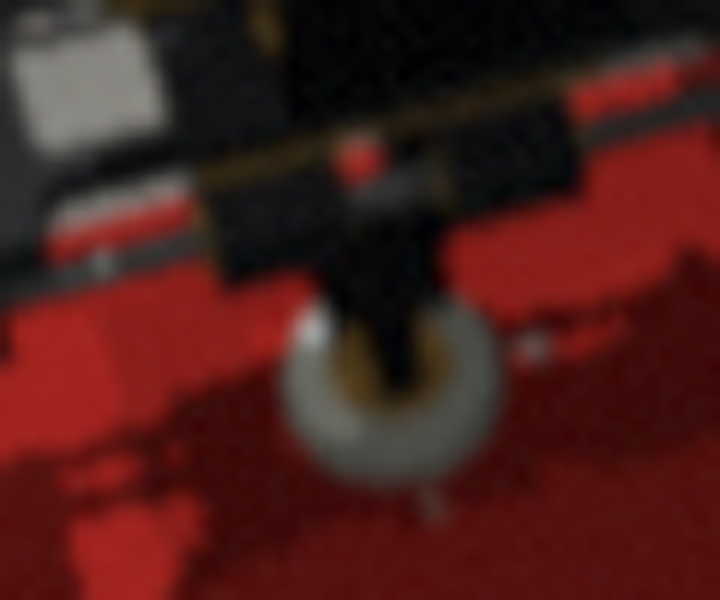

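```bash
python3 -m creep '[[0,-0.002,0,0.01,0,0,0.012],[0,-0.002,0,0.015,0,0,-0.012],[0,-0.002,0,0.02,0,0,0.012],[0,-0.002,0,0.025,0,0,-0.012],[0,-0.002,0,0.025,0,0,0]]';python3 -c "
from h import *
look('l7')"
```

```text
time_s: 15.88
tcp_pos: [0.6089, -0.0576, 0.2008]
ee_rot: [[0.99, 0.144, 0.009], [0.144, -0.99, -0.001], [0.009, 0.003, -1.0]]
wrist_force: [-4.6, 1.9, 12.9]
gripper_width: 0.111
t 15.88 tcp [ 0.6089 -0.0576  0.2008] local [-0.0446 -0.0005] F [-4.6  1.9 12.9] M [0.7  1.46 0.07] g 0.111 yaw 8.26 tilt [ 0.0091 -0.0014 -1.    ] j [  9.8  21.2  -3.6   0.2 -64.7  88.3]
t 15.93 tcp [ 0.6089 -0.0577  0.2008] local [-0.0446 -0.0006] F [-4.1  2.3 12.4] M [ 0.72  1.38 -0.04] g 0.111 yaw 8.0 tilt [ 0.0092 -0.0014 -1.    ] j [  9.8  21.2  -3.6   0.2 -64.7  88.1]
t 15.98 tcp [ 0.6089 -0.0577  0.2008] local [-0.0446 -0.0006] F [-4.1  2.1 12.8] M [ 0.62  1.41 -0.02] g 0.114 yaw 8.12 tilt [ 0.0091 -0.0013 -1.    ] j [  9.8  21.2  -3.6   0.2 -64.7  88.2]
scene tip crop [388. 451.]
top tip crop [356. 405.]
```

View pics/l7.png

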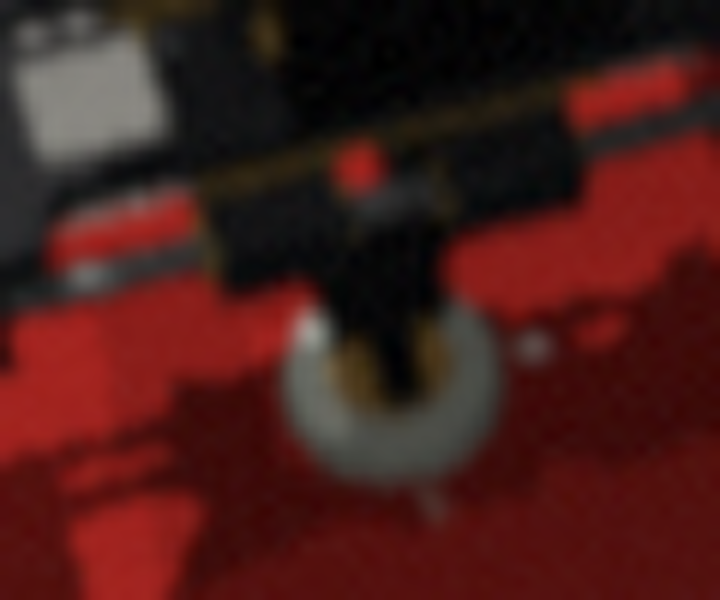

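```bash
python3 -m creep '[[0,-0.002,0,0.02,0,0.003,0.012],[0,-0.002,0,0.03,0,0.003,-0.012],[0,-0.002,0,0.035,0,0.003,0.012],[0,-0.002,0,0.04,0,0.003,-0.012],[0,-0.002,0,0.04,0,0.003,0]]';python3 -c "
from h import *
look('l8')"
```

```text
time_s: 16.4
tcp_pos: [0.611, -0.0579, 0.1999]
ee_rot: [[0.989, 0.146, 0.031], [0.146, -0.989, -0.002], [0.03, 0.007, -1.0]]
wrist_force: [-11.6, 4.4, 33.3]
gripper_width: 0.11
t 16.4 tcp [ 0.611  -0.0579  0.1999] local [-0.0425 -0.0011] F [-11.6   4.4  33.3] M [1.67 3.39 0.02] g 0.11 yaw 8.41 tilt [ 0.031  -0.0021 -0.9995] j [  9.9  20.8  -4.5   0.5 -63.   88.3]
t 16.45 tcp [ 0.611  -0.0579  0.1999] local [-0.0425 -0.0011] F [-11.2   5.5  34.5] M [1.64 3.32 0.07] g 0.116 yaw 8.16 tilt [ 0.031  -0.0021 -0.9995] j [  9.9  20.8  -4.5   0.5 -62.9  88. ]
t 16.5 tcp [ 0.611  -0.0579  0.1999] local [-0.0425 -0.0011] F [-11.3   5.5  34.1] M [1.67 3.31 0.08] g 0.112 yaw 8.27 tilt [ 0.031  -0.002  -0.9995] j [  9.9  20.8  -4.5   0.5 -62.9  88.2]
scene tip crop [389. 468.]
top tip crop [356. 391.]
```

View pics/l8.png

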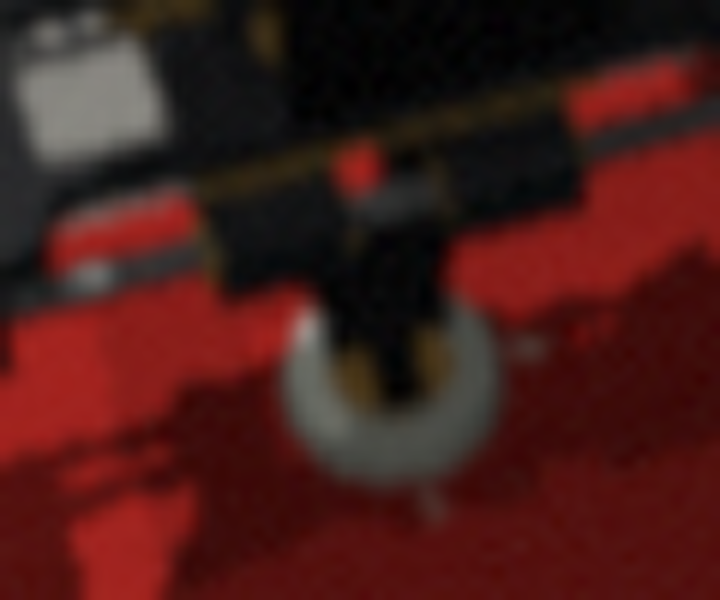

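Force rises to 34 N with no further descent, and the shoulder sits on the face, so the key is home. I'll straighten the tool, keep light down pressure, then turn.

```bash
python3 -c "
from h import *
move([.6085,-.0577,.2005],Rd(YAW))"
```

```text
shift/300 [-0.0081 -0.0017 -0.0023] turn/180 [ 0.002  -0.0097  0.0023] mm [-2.4 -0.5 -0.7] deg [ 0.37 -1.74  0.42]
```

```bash
python3 -m creep '[[0,-0.004,-0.001,0,0.001,-0.005,0],[0,-0.008,-0.0017,0.003,0.002,-0.01,0],[0,-0.008,-0.0017,0.005,0.002,-0.01,0]]';python3 -c "
from h import *
loc()
move([.6085,-.0577,.1985],Rd(YAW))"
```

```text
time_s: 16.75
tcp_pos: [0.6107, -0.0574, 0.2011]
ee_rot: [[0.989, 0.145, 0.005], [0.145, -0.989, -0.0], [0.005, 0.001, -1.0]]
wrist_force: [-1.4, 2.3, 7.9]
gripper_width: 0.111
t 16.75 tcp [ 0.6107 -0.0574  0.2011] local [-0.0427 -0.0006] F [-1.4  2.3  7.9] M [0.72 0.05 0.02] g 0.111 yaw 8.32 tilt [ 4.9e-03 -2.0e-04 -1.0e+00] j [  9.8  21.5  -3.1   0.1 -65.1  88.5]
shift/300 [-0.0076 -0.0001  0.0087] turn/180 [ 0.0003 -0.0015  0.0026] mm [-2.3 -0.   2.6] deg [ 0.05 -0.28  0.47]
```

```bash
python3 -m creep '[[0,0,0,0.006,0,-0.0015,0.03],[0,0,0,0.006,0,-0.0015,0.06],[0,0,0,0.006,0,-0.0015,0.1],[0,0,0,0.006,0,-0.0015,0.1]]';python3 -c "
from h import *
loc()"
```

```text
time_s: 17.08
tcp_pos: [0.6107, -0.0579, 0.2006]
ee_rot: [[0.985, -0.172, -0.0], [-0.172, -0.985, -0.001], [0.0, 0.001, -1.0]]
wrist_force: [-3.8, 0.9, 7.8]
gripper_width: 0.111
t 17.08 tcp [ 0.6107 -0.0579  0.2006] local [-0.0429 -0.001 ] F [-3.8  0.9  7.8] M [0.11 1.01 0.06] g 0.111 yaw -9.9 tilt [-1.0e-04 -1.4e-03 -1.0e+00] j [  9.7  21.7  -2.9   0.1 -65.4  70.3]
```

```bash
python3 -m creep '[[0,-0.003,0,0.006,0,0,0.035],[0,-0.003,0,0.006,0,0,0.07],[0,-0.003,0.001,0.006,0,0,0.105],[0,-0.003,0.001,0.006,0,0,0.14],[0,-0.003,0.001,0.006,0,0,0.14]]';python3 -c "
from h import *
loc()"
```

```text
time_s: 17.5
tcp_pos: [0.6099, -0.0586, 0.2006]
ee_rot: [[0.816, -0.577, 0.0], [-0.577, -0.816, -0.003], [0.002, 0.002, -1.0]]
wrist_force: [-3.6, 0.9, 9.8]
gripper_width: 0.111
t 17.5 tcp [ 0.6099 -0.0586  0.2006] local [-0.0438 -0.0016] F [-3.6  0.9  9.8] M [0.12 1.01 0.05] g 0.111 yaw -35.27 tilt [ 3.e-04 -3.e-03 -1.e+00] j [  9.7  21.6  -3.1   0.2 -65.3  44.9]
```

```bash
python3 -m creep '[[0,-0.002,0.001,0.006,0,0,0.035],[0,-0.003,0.002,0.006,0,0,0.07],[0,-0.003,0.002,0.006,0,0,0.105],[0,-0.003,0.002,0.006,0,0,0.14],[0,-0.003,0.002,0.006,0,0,0.165]]';python3 -c "
from h import *
loc()"
```

```text
time_s: 17.92
tcp_pos: [0.6089, -0.0589, 0.2005]
ee_rot: [[0.419, -0.908, 0.001], [-0.908, -0.419, -0.004], [0.004, 0.001, -1.0]]
wrist_force: [-2.5, 0.1, 10.6]
gripper_width: 0.111
t 17.92 tcp [ 0.6089 -0.0589  0.2005] local [-0.0447 -0.0018] F [-2.5  0.1 10.6] M [0.35 1.06 0.05] g 0.111 yaw -65.21 tilt [ 6.0e-04 -4.3e-03 -1.0e+00] j [  9.7  21.5  -3.3   0.3 -65.2  14.9]
```

```bash
python3 -m creep '[[0,-0.002,0.002,0.006,0,0,0.03],[0,-0.002,0.003,0.006,0,0,0.06],[0,-0.002,0.003,0.006,0,0,0.09],[0,-0.002,0.003,0.006,0,0,0.105],[0,-0.002,0.003,0.006,0,0,0.105]]';python3 -c "
from h import *
loc()"
```

```text
time_s: 18.33
tcp_pos: [0.6081, -0.0591, 0.2005]
ee_rot: [[0.102, -0.995, 0.001], [-0.995, -0.102, -0.005], [0.006, -0.001, -1.0]]
wrist_force: [-3.9, 2.0, 9.3]
gripper_width: 0.107
t 18.33 tcp [ 0.6081 -0.0591  0.2005] local [-0.0456 -0.0018] F [-3.9  2.   9.3] M [0.49 1.09 0.08] g 0.107 yaw -84.15 tilt [ 0.0012 -0.0054 -1.    ] j [  9.8  21.4  -3.5   0.4 -65.1  -4.1]
```

```bash
python3 -m creep '[[0,0,0,0.006,0,0,0.02],[0,0,0,0.006,0,0,0.02]]';python3 -m creep '[[0,0,0,0.006,0,0,0.02],[0,0,0,0.006,0,0,0.02]]';python3 -c "
from h import *
loc()
for i in range(3): r.capture('top'); loc()"
```

```text
time_s: 18.5
tcp_pos: [0.6082, -0.0591, 0.2005]
ee_rot: [[0.038, -0.999, 0.001], [-0.999, -0.038, -0.006], [0.006, -0.001, -1.0]]
wrist_force: [-3.2, 2.5, 9.8]
gripper_width: 0.11
time_s: 18.67
tcp_pos: [0.6083, -0.059, 0.2004]
ee_rot: [[-0.024, -1.0, 0.002], [-1.0, 0.024, -0.007], [0.007, -0.002, -1.0]]
wrist_force: [-3.9, 2.6, 9.9]
gripper_width: 0.111
t 18.67 tcp [ 0.6083 -0.059   0.2004] local [-0.0454 -0.0018] F [-3.9  2.6  9.9] M [0.88 1.17 0.42] g 0.111 yaw -91.39 tilt [ 0.0018 -0.0071 -1.    ] j [  9.8  21.4  -3.5   0.5 -65.1 -11.4]
t 18.72 tcp [ 0.6083 -0.059   0.2004] local [-0.0454 -0.0019] F [-2.8  2.2  9.3] M [0.86 1.16 0.36] g 0.112 yaw -91.29 tilt [ 0.0017 -0.0072 -1.    ] j [  9.8  21.4  -3.5   0.5 -65.1 -11.3]
t 18.77 tcp [ 0.6083 -0.059   0.2004] local [-0.0454 -0.0018] F [-4.3  2.9 10.4] M [0.86 1.19 0.45] g 0.108 yaw -91.27 tilt [ 0.0018 -0.0071 -1.    ] j [  9.8  21.4  -3.5   0.5 -65.1 -11.3]
t 18.82 tcp [ 0.6083 -0.059   0.2004] local [-0.0454 -0.0018] F [-2.8  2.  10.2] M [0.91 1.21 0.37] g 0.112 yaw -91.27 tilt [ 0.0017 -0.0071 -1.    ] j [  9.8  21.4  -3.5   0.5 -65.1 -11.3]
```

Run:
```python
from h import *
look('z1')
im=r.capture("scene");cv2.imwrite("pics/z_all.png",im)
im=r.capture("top");cv2.imwrite("pics/z_top.png",im)
```

```text
t 18.82 tcp [ 0.6083 -0.059   0.2004] local [-0.0454 -0.0018] F [-2.8  2.  10.2] M [0.91 1.21 0.37] g 0.112 yaw -91.27 tilt [ 0.0017 -0.0071 -1.    ] j [  9.8  21.4  -3.5   0.5 -65.1 -11.3]
t 18.87 tcp [ 0.6083 -0.059   0.2004] local [-0.0454 -0.0019] F [-3.5  2.5 10.6] M [0.79 1.17 0.43] g 0.114 yaw -91.27 tilt [ 0.0018 -0.0071 -1.    ] j [  9.8  21.4  -3.5   0.5 -65.1 -11.3]
t 18.92 tcp [ 0.6083 -0.059   0.2004] local [-0.0454 -0.0018] F [-3.9  2.3 10.5] M [0.87 1.21 0.4 ] g 0.109 yaw -91.27 tilt [ 0.0018 -0.0071 -1.    ] j [  9.8  21.4  -3.5   0.5 -65.1 -11.3]
scene tip crop [380. 449.]
top tip crop [363. 410.]
```

View pics/z1.png

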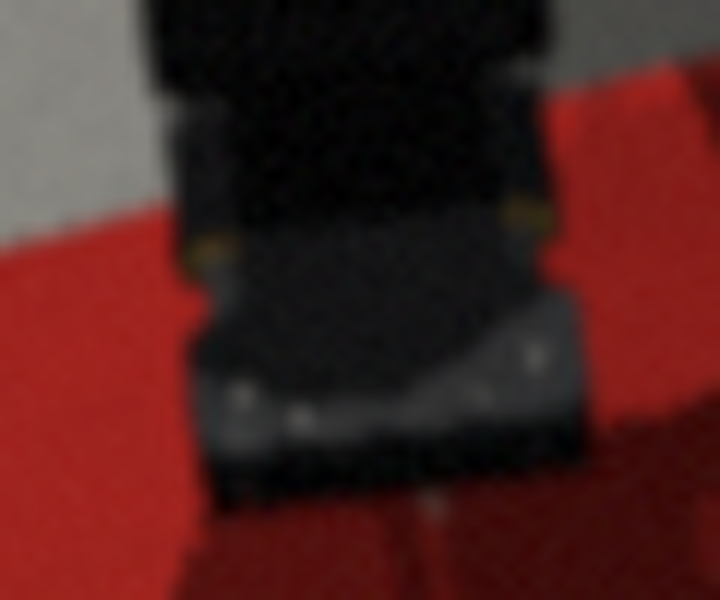

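View pics/z_all.png

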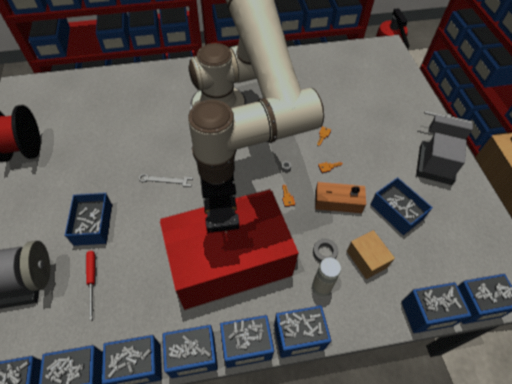

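View pics/z_top.png

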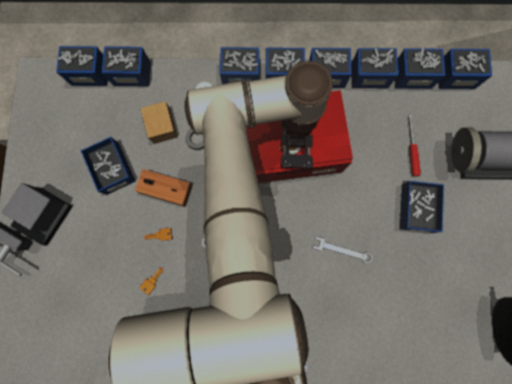

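```bash
python3 -m creep '[[0,0,0,0.008,0,0,0.02],[0,0,0,0.008,0,0,0.03],[0,0,0,0.008,0,0,0.03]]';python3 -c "
from h import *
loc()
for i in range(2): r.capture('top'); loc()"
```

```text
time_s: 19.27
tcp_pos: [0.6084, -0.0591, 0.2004]
ee_rot: [[-0.114, -0.993, 0.002], [-0.993, 0.114, -0.009], [0.008, -0.003, -1.0]]
wrist_force: [-5.6, 1.9, 12.0]
gripper_width: 0.12
t 19.27 tcp [ 0.6084 -0.0591  0.2004] local [-0.0453 -0.002 ] F [-5.6  1.9 12. ] M [0.72 1.41 0.56] g 0.12 yaw -96.54 tilt [ 0.0024 -0.0086 -1.    ] j [  9.9  21.4  -3.6   0.6 -65.  -16.6]
t 19.32 tcp [ 0.6084 -0.0591  0.2004] local [-0.0453 -0.002 ] F [-4.7  1.6 11.6] M [0.78 1.36 0.64] g 0.117 yaw -96.49 tilt [ 0.0024 -0.0085 -1.    ] j [  9.9  21.4  -3.6   0.6 -65.  -16.6]
t 19.37 tcp [ 0.6084 -0.0592  0.2004] local [-0.0453 -0.002 ] F [-4.   1.9 12.6] M [0.82 1.39 0.55] g 0.116 yaw -96.49 tilt [ 0.0024 -0.0085 -1.    ] j [  9.9  21.4  -3.6   0.6 -65.  -16.6]
```

```bash
python3 -c "
from station import r
print(r.finish_job())"
```

```text
the job is handed in; nothing more can be done
None
```

I shut the flap, put the square-headed key fully into the lock and turned it a quarter turn clockwise to the stop. I handed the job in at about 19.4 s with the key still gripped and held turned. No verdict came back.

- **Flap:** My first push went over the flap's edge without touching it, so I went lower and pushed again. It closed along its arc until the force rose to 31 N. The top view then showed its edge flush along the cabinet's front with only a thin seam.
- **Key:** The blade met the slot without contact force. I rocked it past the pins until it stopped: it took 34 N with no further descent, at the height expected for the shoulder resting on the lock's face.
- **Turn:** The plug turned with about 0.08 N m. The torque then rose to 0.4–0.6 N m past a quarter turn, which I read as the stop, since the spring gives only 0.06 N m. The last few degrees of tool turn seem to be play and the pads twisting on the head, because the opening reading rose slightly.
- **Last checks:** The round key is still in the stand, and everything else visible in the final pictures is where it was. The gripper hides the key's head and the lock, so the final plug angle rests on the torque and yaw readings, not on a picture.

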